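# Clamp an aluminium blank in a tab-lock sliding-jaw fixture on the router bench

### The arm

A 6-joint arm with a two-finger parallel gripper is mounted at the origin on the work surface. World frame = base frame: x ahead of the robot, y to its left, z up, the work surface at z = 0. Lengths are in m, angles in rad, forces in N, time in s.
With the tool pointing down it reaches from about 0.375 to 0.975 m from the base axis. Payload 3.8 kg.
Tool frame: the origin (TCP) lies at the very end of the fingers, on their centre line; the grasp point (between the pads) lies 19 mm behind it; z points along the fingers, y is the direction in which the jaws open and shut (so a half turn about z gives the same grasp; the last joint's range is limited). The gripper opens to 85 mm and grips with 20 to 120 N. Pads are 22 mm wide; open, the fingers measure 114 mm over their backs; the gripper's body (76 mm by 85 mm) begins 54 mm behind the grasp point. The pads swing forward as they close: fully open they stand 13 mm farther back than shut.
Start: joints at [1.269, 0.264, 1.604, -0, 1.274, -0.037], TCP at [0.177, 0.651, 0.231] pointing down, gripper open.
Joint ranges: [-2.63, 2.63], [-0.94, 2.18], [0.31, 2.57], [-1.31, 4.45], [0, 2.66], [-2.55, 2.55]. Speed limits (rad/s): [2.57, 2.57, 3.14, 3.14, 3.14, 3.14].

### API

Orientations are given as a rotation vector (axis times angle).
In Python, from workcell import bot, read_camera, finish_job gives the robot as it stands. The module is installed in compiled form; this text tells all that it offers.
- The arm moves only by the tool servo_tool, never from a script. Its argument "targets" is text: rows parted by semicolons, each of 7 numbers parted by spaces: the turn, a rotation vector about the tool's x, y, z in rad, then the shift along the tool's x, y, z in mm, then the finger opening in mm, from 0 to 85.4. In form: wx wy wz x y z gripper; .... A call has 1 to 8 rows; each row shifts and turns the pose as measured when the row begins, along the tool's axes as they then stand; what a row does not reach is not made up. A row lasts 1/12 s, in which the tool goes at most 41.7 mm and 7.16 degrees, less where a joint would pass 70% of its speed; a pose out of reach is approached as far as the arm can. A call is refused whole if a number of a shift passes 41.7 or a number of a turn 0.125, either way. A call with a gripper value outside its range is refused whole. The fingers move at their own pace and stop on an object; "newtons" is the grip in N (left out, the last holds). Time passes only in rows, so rows that do not move let the fingers close. It gives the time, the measured TCP pose, the force and the opening at its end, in the units of the state.
- bot.read_state(): the state, without advancing time (a new reading comes with each control period).
- read_camera(name): name is "scene" or "side" or "wrist"; returns a dict with "image" (384x512x3 uint8, red, green, blue), "mtx" (3x3 intrinsics, pixels), "eye" and "orientation" of the camera in the world; the wrist camera has in their place "T_tool_cam" (4x4, takes a point from camera to tool coordinates, whose origin is the TCP and whose axes are the flange's). Camera axes: x right, y up, looking along -z (the intrinsics and any distortion apply to the point x, -y, -z); pixel columns grow to the right and rows downward; lengths in m; the calibration is good to about 2 mm. A picture is of the moment at which its call begins: read the wrist's pose just before it. There is no depth.
- finish_job(): hands the job in, once; it reports no verdict.
The state is a dict: "time": time; "q": joint angles; "joint_vel": joint speeds; "joint_torque": joint torques, N m; "tool_pos": TCP position; "tcp_rot": TCP orientation; "wrist_force": force on the tool from outside, world axes, zero at the start; "torque": the same for the moment, N m; "width": opening from 0.0 (shut) to 1.0 (fully open).
Only numpy, scipy, OpenCV 4.12 (cv2) and the standard library are available. Lean on these libraries where they do the work, as an engineer would, in place of code of your own. Each camera call takes 0.05 s, during which the arm holds its last target.

### The job

Set up the aluminium blank for the router: lay it flat on the steel bed of the clamping fixture, in the middle of the bed's width and lengthways between the two jaws. Pinch the two red tabs of the black knob, turn it anticlockwise from the red dot to the green one to free the blue jaw, slide that jaw up until the blank is held snugly, without gaps, between it and the fixed grey jaw, then pinch and turn the knob back to the red dot so that it locks with both tabs sprung out. Do not disturb the wooden offcut, the black plastic block, the spanner or the collet nut lying around.

Things in the scene. Friction and masses are not known exactly. Their poses are not given: they have to be found in the camera images.
- blank_center (a point): The blank: bare silver aluminium block, 90 mm long, 50 wide, 22 high, about 0.27 kg, lying flat on the bench on the left, near a brown wooden offcut of nearly its size. The point is its centre, 11 mm above its underside. Axes: x along the 50 mm width, y along the 90 mm length, z up. The same after half a turn.
- blank: The blank's body; origin at the centre of its underside, axes as blank_center.
- fixture: Clamping fixture fixed to the bench: aluminium base plate 84 mm (x) by 330 mm (y) by 12 mm high. Origin at the centre of its underside, on the bench. Axes: y along the bed towards the grey fixed jaw at the +y end, x across, z up. The blue sliding jaw comes from the -y end and closes towards +y.
- bed_middle (a point): Middle of the top of the steel bed bar, 30 mm above the bench, above the fixture's origin, same axes. The bar is 40 mm wide and as long as the base plate. The blank lies lengthways (its y along the fixture's y) on it, its centre 41 mm above the bench, overhanging 5 mm each side; when against the fixed jaw its centre is at fixture y = +85 mm, x = 0.
- fixed_face (a point): Middle of the fixed jaw's upright face, at fixture x = 0, y = +130 mm, 41 mm above the bench; looks to -y. The face is 60 mm wide, its top 56 mm above the bench; the jaw is 35 mm thick. Same axes as the fixture.
- jaw_face (a point): Middle of the sliding jaw's upright steel face, 41 mm above the bench; 60 mm wide, looks to the fixture's +y, top 56 mm above the bench. Same axes as the fixture. Behind it the blue saddle reaches 96 mm towards -y; it is 80 mm wide, top 48 mm above the bench, and carries the knob, whose axis stands 60 mm behind the face, in the middle of the width.
- jaw (a joint): Travel of the sliding jaw along the fixture's +y (m): 0 is fully back; the gap between the jaw faces is 0.165 minus this, so it reads 0.075 with the blank held between both. Starts at 0 to 0.045. Braked (over 45 N to shift) while the knob is locked; about 2 N of drag when free. Move it by pushing the knob or the saddle.
- knob_grip (a point): On the black knob's upright axis, at the height to pinch the tabs, 82 mm above the bench (knob's top 98 mm). Axes turn with the knob: x runs through the two red tabs, each a flat upright paddle 20 mm wide, 60 to 94 mm above the bench, outer face 27 mm from the axis (54 mm over both). Each presses in 7 mm (40 mm over both when fully in) against a spring of 4 to 8 N.
- knob_rim (a point): On the knob's axis, at the top of the notched rim round its foot, 56 mm above the bench, outer radius 32 mm. Axes as the fixture. Each tab's foot has a pawl that sits in a notch of the rim: the knob turns only while both tabs are pressed in by at least 3.5 mm. Keep fingertips above the rim.
- knob (a joint): Knob angle (rad), growing anticlockwise from above: 0 is locked (white pointer to the red dot, tabs along the fixture's x), 1.047 is free (pointer to the green dot). Starts locked. A stop and a pair of notches at each end, 0.03 rad of play; in between, the tabs cannot spring out. Turning takes up to about 0.4 N m; part-way the brake's spring pushes it towards free.
- tab_a (a joint): How far the tab on the knob's +x side is pressed in (m): 0 out, latched in a notch; about 0.003 riding on the rim; 0.007 fully in.
- tab_b (a joint): The same for the tab on the knob's -x side.
- offcut_center (a point): Bystander: brown wooden offcut, 55 by 95 by 20 mm; centre. It may lie in either of the two stock places.
- acetal_center (a point): Bystander: black plastic block, 45 by 60 by 30 mm; centre.
- spanner: Bystander: steel spanner, 150 mm long (along x), 8 mm high; origin at the middle of its underside.
- collet_nut_center (a point): Bystander: dark steel collet nut, 34 mm across, 22 mm high; centre.
Things that resemble listed ones, but are neither listed nor needed, are in the scene too. There is more than one size of the blank; the job needs the middle-sized.

How it is judged:
By the outcome, as a careful person would: the job done as asked, in the order asked, and still so for the second after the job is handed in, with the robot touching nothing.
It also fails if it takes over 51 s, if anything falls off the work surface, if the arm or the gripper's body presses on something with over 40 N, if the wrist force passes 120 N, or if a joint passes its speed limit or range.

## Working session

There is one attempt and no reset: what is moved stays moved. The work goes in short steps, Python scripts to look and compute and a tool call to move; the robot and the scene stay as the last step left them, time stands still between calls to the robot, and variables do not carry over. Pictures are saved under pics/ and viewed, and the job is handed in when it is done.

Besides the shell and the picture viewer there is one more tool, called after "Emit:" by a JSON object that holds its "fn" and its "kwargs". servo_tool: Moves the arm, as the interface text tells. Its arguments: {"type":"object","properties":{"targets":{"type":"string"},"newtons":{"type":"number"}},"required":["targets"]}

```bash
mkdir -p pics; cat > h.py <<'E'
import numpy as np, cv2
from scipy.spatial.transform import Rotation as R
from workcell import bot, read_camera, finish_job
def save(img,n): cv2.imwrite('pics/'+n,cv2.cvtColor(img,cv2.COLOR_RGB2BGR))
E
python3 - <<'E'
from h import *
s=bot.read_state()
print({k:np.round(v,4) for k,v in s.items()})
import pickle
d={'state':s}
for n in ['scene','side','wrist']:
    c=read_camera(n); save(c['image'],n+'0.png'); d[n]=c
    print(n,{k:np.round(v,4) for k,v in c.items() if k!='image'})
pickle.dump(d,open('d0.pkl','wb'))
E
```

```text
{'time': np.float64(0.0), 'q': array([ 1.2691,  0.2648,  1.6054,  0.    ,  1.2737, -0.0369]), 'joint_vel': array([-0.0003,  0.    ,  0.0003, -0.    , -0.0004, -0.0004]), 'joint_torque': array([ 1.00000e-03, -5.15109e+01, -3.67310e+01, -1.00000e-04,
        1.32000e-02,  0.00000e+00]), 'tool_pos': array([0.1764, 0.6508, 0.2299]), 'tcp_rot': array([-0.4147, -3.1137,  0.0035]), 'wrist_force': array([0.133 , 0.0073, 1.4409]), 'torque': array([ 0.031 , -0.0263,  0.0196]), 'width': np.float64(0.9999)}
scene {'mtx': array([[471.2363,   0.    , 253.793 ],
       [  0.    , 471.2363, 194.5747],
       [  0.    ,   0.    ,   1.    ]]), 'eye': array([ 1.4003, -0.0065,  0.9196]), 'orientation': array([0.6547, 0.6909, 1.4568])}
side {'mtx': array([[497.0183,   0.    , 252.2498],
       [  0.    , 497.0183, 184.638 ],
       [  0.    ,   0.    ,   1.    ]]), 'eye': array([-0.0104, -1.0928,  1.1611]), 'orientation': array([ 0.8233, -0.1686, -0.3705])}
wrist {'mtx': array([[316.4522,   0.    , 248.0233],
       [  0.    , 316.4522, 194.6567],
       [  0.    ,   0.    ,   1.    ]]), 'T_tool_cam': array([[-2.000e-04,  9.532e-01,  3.024e-01,  7.600e-02],
       [ 1.000e+00,  3.000e-04, -2.000e-04, -4.000e-04],
       [-3.000e-04,  3.024e-01, -9.532e-01, -1.426e-01],
       [ 0.000e+00,  0.000e+00,  0.000e+00,  1.000e+00]])}
```

View pics/scene0.png

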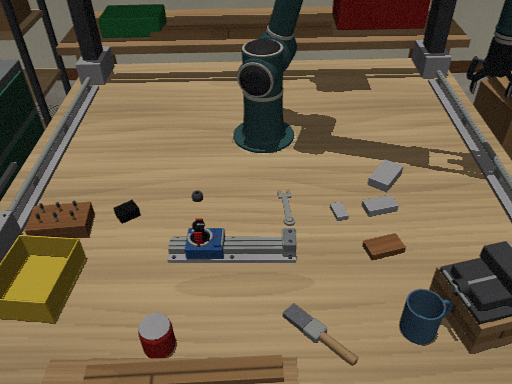

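View pics/side0.png

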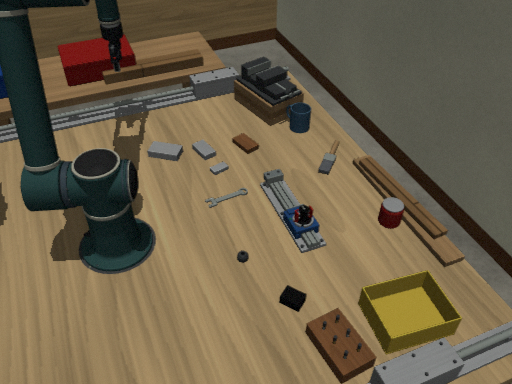

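View pics/wrist0.png

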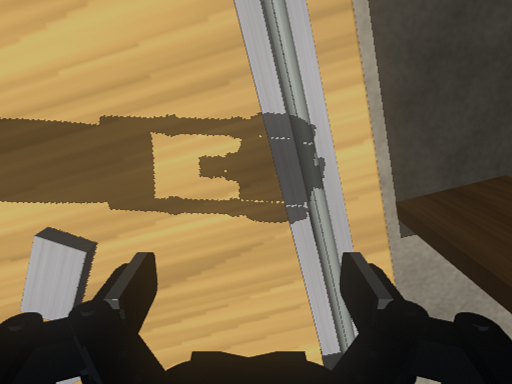

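The scene view shows three silver blocks, at scene (386,175) largest, (380,206) middle and (340,211) smallest. The brown offcut is at (384,246). The fixture runs from (168,250) to (297,250), with the knob at (199,232). I'll check the crops.

```bash
python3 - <<'E'
from h import *
import pickle
d=pickle.load(open('d0.pkl','rb'))
a=d['scene']['image'][150:275,310:430]; b=d['side']['image'][125:190,135:275]
save(cv2.resize(a,None,fx=4.5,fy=4.5,interpolation=cv2.INTER_CUBIC),'c1.png')
save(cv2.resize(b,None,fx=5.5,fy=5.5,interpolation=cv2.INTER_CUBIC),'c2.png')
a=d['scene']['image'][200:275,155:305]; b=d['side']['image'][160:255,250:340]
save(cv2.resize(a,None,fx=5,fy=5,interpolation=cv2.INTER_CUBIC),'c3.png')
save(cv2.resize(b,None,fx=6,fy=6,interpolation=cv2.INTER_CUBIC),'c4.png')
E
```

```text
(no output)
```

View pics/c1.png

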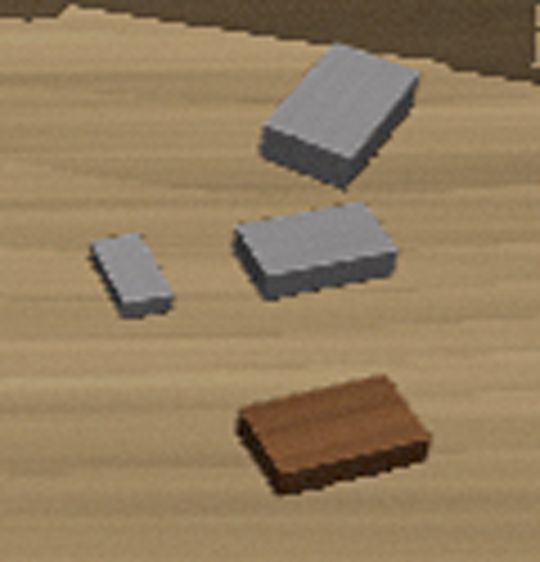

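View pics/c2.png

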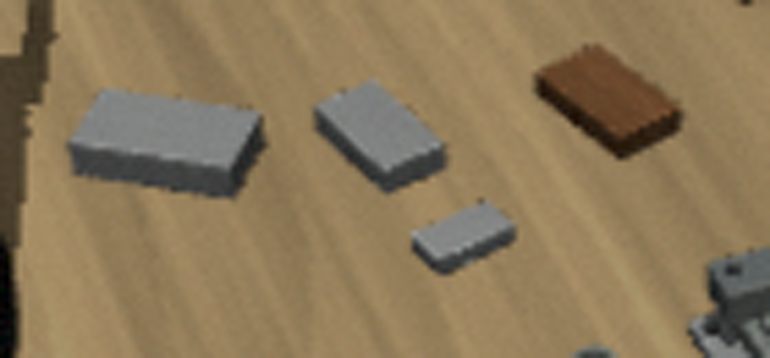

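View pics/c3.png

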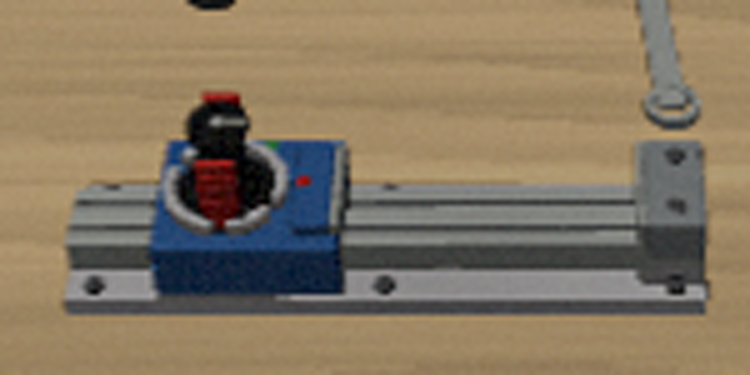

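View pics/c4.png

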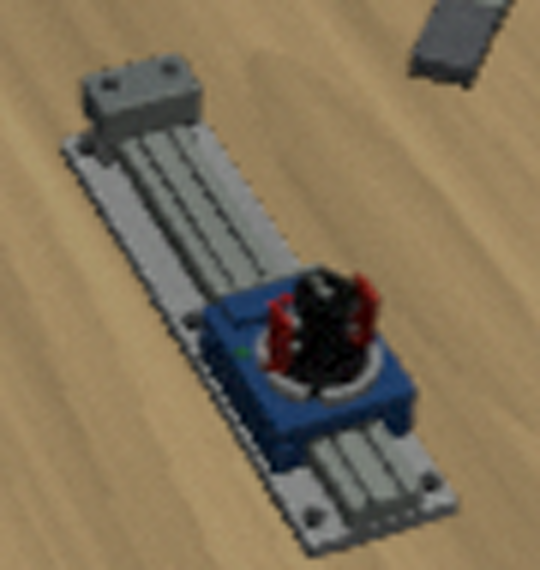

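```bash
cat >> h.py <<'E'
def campose(c,st=None):
    if 'eye' in c: return np.array(c['eye']),R.from_rotvec(c['orientation']).as_matrix()
    Rt=R.from_rotvec(st['tcp_rot']).as_matrix(); T=np.array(c['T_tool_cam'])
    return np.array(st['tool_pos'])+Rt@T[:3,3], Rt@T[:3,:3]
def rays(c,uv,st=None):
    e,Rm=campose(c,st); uv=np.atleast_2d(uv).astype(float); K=c['mtx']
    d=np.c_[(uv[:,0]-K[0,2])/K[0,0],-(uv[:,1]-K[1,2])/K[1,1],-np.ones(len(uv))]
    return e,d@Rm.T
def plane(c,uv,z,st=None):
    e,d=rays(c,uv,st); return e+d*((z-e[2])/d[:,2])[:,None]
def proj(c,P,st=None):
    e,Rm=campose(c,st); K=c['mtx']; p=(np.atleast_2d(P)-e)@Rm
    return np.c_[K[0,2]+K[0,0]*p[:,0]/-p[:,2],K[1,2]-K[1,1]*p[:,1]/-p[:,2]]
def tri(c1,u1,c2,u2,s1=None,s2=None):
    e1,d1=rays(c1,u1,s1); e2,d2=rays(c2,u2,s2); out=[]
    for a,b in zip(d1,d2):
        t=np.linalg.lstsq(np.c_[a,-b],e2-e1,rcond=None)[0]
        p,q=e1+a*t[0],e2+b*t[1]; out.append(np.r_[(p+q)/2,np.linalg.norm(p-q)])
    return np.array(out)
E
python3 - <<'E'
from h import *
import pickle
d=pickle.load(open('d0.pkl','rb')); S,D=d['scene'],d['side']
def S1(p): return (np.array(p,float)+.5)/4.5-.5+[310,150]
def D1(p): return (np.array(p,float)+.5)/5.5-.5+[135,125]
def S3(p): return (np.array(p,float)+.5)/5-.5+[155,200]
def D4(p): return (np.array(p,float)+.5)/6-.5+[250,160]
a=S1([(236,229),(362,203),(397,253),(268,278)])
w=plane(S,a,.022); print('blank scene',w.round(4))
b=D1([(316,106),(374,82),(445,148),(389,178)])
w=plane(D,b,.022); print('blank side',w.round(4))
wS=plane(S,a,.022)
o=[np.argmin(np.linalg.norm(w-x,axis=1)) for x in wS]; print(o)
T=tri(S,a,D,b[o]); print(T.round(4)); P=T[:,:3]
print('edges',[round(np.linalg.norm(P[i]-P[(i+1)%4]),4) for i in range(4)],P.mean(0).round(4))
# fixture: base plate top corners (z .012), fixed jaw top, etc
print('plate near edge', plane(S,S3([(66,302),(706,302)]),.012).round(4))
print('side plate corners',plane(D,D4([(62,143),(312,550),(456,500)]),.012).round(4))
sj=S3([(640,145),(704,143),(640,240),(704,235)]); print('fixedjawtop scene',plane(S,sj,.056).round(4))
print('side fixedjaw top', plane(D,D4([(85,80),(186,56),(200,95),(110,125)]),.056).round(4))
E
```

```text
blank scene [[0.3857 0.2793 0.022 ]
 [0.3623 0.3642 0.022 ]
 [0.4107 0.3756 0.022 ]
 [0.432  0.2912 0.022 ]]
blank side [[0.3574 0.3636 0.022 ]
 [0.4026 0.3744 0.022 ]
 [0.4234 0.2866 0.022 ]
 [0.3785 0.2706 0.022 ]]
[np.int64(3), np.int64(0), np.int64(1), np.int64(2)]
[[3.803e-01 2.801e-01 1.580e-02 2.900e-03]
 [3.584e-01 3.659e-01 1.930e-02 1.500e-03]
 [4.044e-01 3.786e-01 1.740e-02 2.300e-03]
 [4.256e-01 2.933e-01 1.630e-02 4.000e-04]]
edges [np.float64(0.0887), np.float64(0.0477), np.float64(0.0879), np.float64(0.0471)] [0.3922 0.3295 0.0172]
plate near edge [[ 0.593  -0.2507  0.012 ]
 [ 0.5987  0.0765  0.012 ]]
side plate corners [[ 0.5096  0.0729  0.012 ]
 [ 0.5048 -0.2543  0.012 ]
 [ 0.5875 -0.2528  0.012 ]]
fixedjawtop scene [[0.5293 0.0453 0.056 ]
 [0.5285 0.0785 0.056 ]
 [0.5962 0.0424 0.056 ]
 [0.5934 0.0743 0.056 ]]
side fixedjaw top [[0.5229 0.0723 0.056 ]
 [0.5848 0.0695 0.056 ]
 [0.5777 0.0357 0.056 ]
 [0.5204 0.0318 0.056 ]]
```

```bash
cat >> h.py <<'E'
def delta(st,pos,yaw=None):
    """tool-frame shift (mm) & turn to reach world pos with tool down and tool-y axis at world angle yaw (mod pi)"""
    Rt=R.from_rotvec(st['tcp_rot']).as_matrix()
    sh=Rt.T@(np.array(pos)-st['tool_pos'])*1000
    out=[sh.round(1)]
    if yaw is not None:
        best=None
        for k in (0,np.pi):
            y=np.array([np.cos(yaw+k),np.sin(yaw+k),0]); z=np.array([0,0,-1.]); x=np.cross(y,z)
            rv=R.from_matrix(Rt.T@np.c_[x,y,z]).as_rotvec()
            if best is None or np.linalg.norm(rv)<np.linalg.norm(best): best=rv
        out.append(best.round(4))
    return out
E
python3 - <<'E'
from h import *
s=bot.read_state(); Rt=R.from_rotvec(s['tcp_rot']).as_matrix(); print(Rt.round(3))
print(s['q'].round(3))
b=np.deg2rad(14.5)
print('to above blank',delta(s,[.394,.326,.2],b))
E
```

```text
[[-0.965  0.262 -0.001]
 [ 0.262  0.965 -0.002]
 [ 0.    -0.002 -1.   ]]
[ 1.269  0.265  1.605 -0.     1.274 -0.037]
to above blank [array([-295. , -256.6,   30.7]), array([-1.7000e-03,  9.0000e-04,  1.0529e+00])]
```

Emit:
{"fn": "servo_tool", "kwargs": {"targets": "0 0 0 -29 -25 1 85; 0 0 0 -29 -25 1 85; 0 0 0 -29 -25 1 85; 0 0 0 -29 -25 1 85; 0 0 0 -29 -25 1 85; 0 0 0 -29 -25 1 85; 0 0 0 -29 -25 1 85; 0 0 0 -29 -25 1 85", "newtons": 40}}

```text
time: 0.82
tool_pos: [0.3485, 0.3929, 0.2171]
tcp_rot: [-0.394, -3.113, 0.005]
wrist_force: [1.0, -0.9, 1.1]
width: 0.994
```

Emit:
{"fn": "servo_tool", "kwargs": {"targets": "0 0 0.12 0 0 0 85; 0 0 0.12 0 0 0 85; 0 0 0.12 0 0 0 85; 0 0 0.12 0 0 0 85; 0 0 0.12 0 0 0 85; 0 0 0.12 0 0 0 85; 0 0 0.12 0 0 0 85; 0 0 0.12 0 0 0 85"}}

```text
time: 1.48
tool_pos: [0.3528, 0.3811, 0.2142]
tcp_rot: [1.839, 2.546, -0.018]
wrist_force: [-0.3, -0.6, -0.1]
width: 0.995
```

```bash
python3 - <<'E'
from h import *
s=bot.read_state(); print(s['time'],s['tool_pos'],s['q'].round(2))
c=read_camera('wrist'); save(c['image'],'w1.png')
import pickle; pickle.dump((s,c),open('w1.pkl','wb'))
print('to above blank',delta(s,[.394,.326,.2],np.deg2rad(14.5)))
E
```

```text
1.4833 [0.35276433 0.38114855 0.2142055 ] [ 0.78 -0.01  1.95 -0.    1.22  0.46]
to above blank [array([-65.2,  22. ,  14.5]), array([-0.0085,  0.0075,  0.0664])]
```

View pics/w1.png

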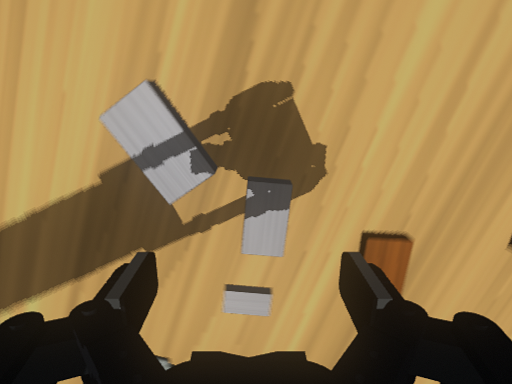

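The wrist view shows the middle block at (267,217), the large one at (158,142), the small one at (247,302) and the offcut at (390,270).

```bash
python3 - <<'E'
from h import *
import pickle; s,c=pickle.load(open('w1.pkl','rb'))
save(cv2.resize(c['image'][160:270,210:330],None,fx=5,fy=5,interpolation=cv2.INTER_CUBIC),'w1c.png')
print(plane(c,[[250,182],[291,183],[285,256],[242,254],[216,168],[171,203]],.022,s).round(4))
E
```

```text
[[0.3595 0.3658 0.022 ]
 [0.4024 0.379  0.022 ]
 [0.4275 0.2927 0.022 ]
 [0.3784 0.279  0.022 ]
 [0.3196 0.3691 0.022 ]
 [0.2831 0.3146 0.022 ]]
```

View pics/w1c.png

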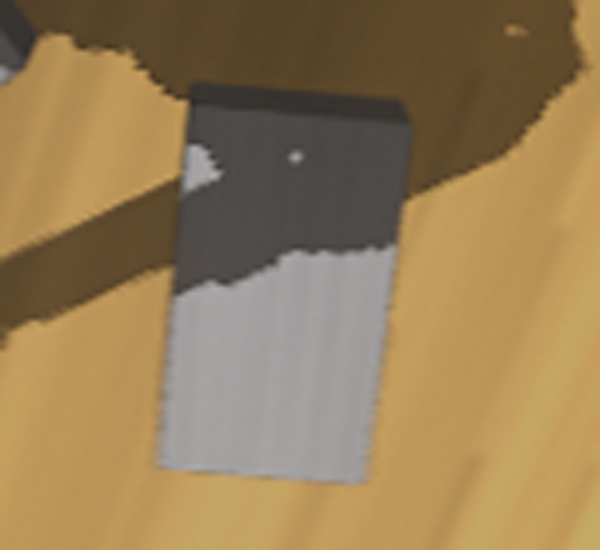

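Emit:
{"fn": "servo_tool", "kwargs": {"targets": "0 0 0.06 -33 10 0 75; 0 0 0 -33 12 0 75; 0 0 0 0 0 0 75"}}

```text
time: 1.78
tool_pos: [0.3921, 0.3237, 0.2137]
tcp_rot: [1.91, 2.494, -0.019]
wrist_force: [-0.4, 0.1, -0.8]
width: 0.879
```

```bash
python3 - <<'E'
from h import *
s=bot.read_state(); print(s['time'],s['tool_pos'],s['q'].round(2))
c=read_camera('wrist'); save(c['image'],'w2.png')
import pickle; pickle.dump((s,c),open('w2.pkl','wb'))
s1,c1=pickle.load(open('w1.pkl','rb'))
p=(np.array([(187,103),(408,124),(366,484),(158,466)])+.5)/5-.5+[210,160]
P=plane(c1,p,.022,s1); print(proj(c,P,s).round(1))
save(cv2.resize(c['image'][0:260,130:390],None,fx=2.3,fy=2.3,interpolation=cv2.INTER_CUBIC),'w2c.png')
print(P.round(4),P.mean(0),[np.linalg.norm(P[i]-P[i-1]).round(4) for i in range(4)])
E
```

```text
1.7833 [0.39209726 0.32371088 0.21372649] [ 0.64 -0.03  1.97 -0.    1.22  0.38]
[[225.4 118.7]
 [272.7 120.7]
 [269.6 202.1]
 [225.4 200.5]]
[[0.3557 0.3667 0.022 ]
 [0.4032 0.3775 0.022 ]
 [0.4252 0.2913 0.022 ]
 [0.377  0.2802 0.022 ]] [0.39027037 0.32895831 0.022     ] [np.float64(0.0891), np.float64(0.0487), np.float64(0.0889), np.float64(0.0495)]
```

View pics/w2c.png

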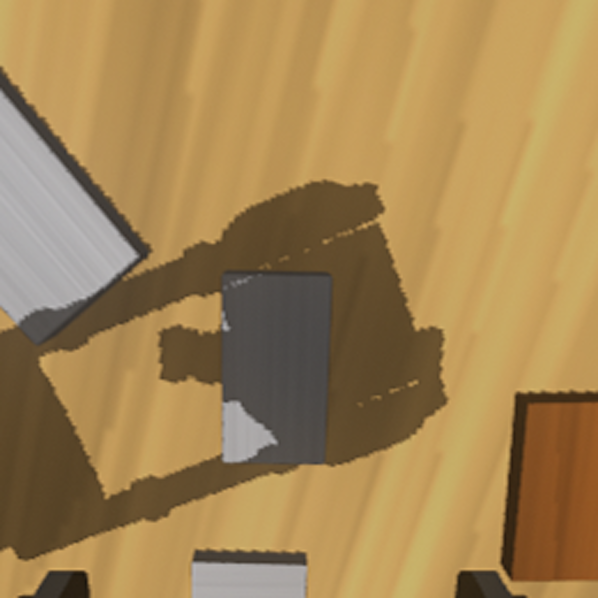

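```bash
python3 - <<'E'
from h import *
import pickle
s1,c1=pickle.load(open('w1.pkl','rb'));s,c=pickle.load(open('w2.pkl','rb'))
p=(np.array([(187,103),(408,124),(366,484),(158,466)])+.5)/5-.5+[210,160]
q=(np.array([(223,273.),(329,275),(325,463),(222,461)])+.5)/2.3-.5+[130,0]
T=tri(c1,p,c,q,s1,s); print(T.round(4),T.mean(0).round(4))
P=plane(c,q,.022,s);print(P.round(4),P.mean(0).round(4))
v=(P[0]+P[1]-P[2]-P[3]); a=np.arctan2(-v[0],v[1]); u=(P[1]+P[2]-P[0]-P[3]); a2=np.arctan2(u[1],u[0]); print(np.rad2deg([a,a2]))
# offcut edge
print(plane(c,(np.array([(525,400),(512,577)])+.5)/2.3-.5+[130,0],.02,s))
print(delta(s,[*((P.mean(0)[:2]+[.3903,.3290])/2),.06],a))
E
```

```text
[[0.3563 0.3668 0.0207 0.0013]
 [0.4022 0.3791 0.0278 0.0006]
 [0.4251 0.2934 0.025  0.0019]
 [0.3774 0.2804 0.0217 0.001 ]] [0.3903 0.3299 0.0238 0.0012]
[[0.3569 0.3673 0.022 ]
 [0.4029 0.3789 0.022 ]
 [0.4263 0.293  0.022 ]
 [0.3778 0.2809 0.022 ]] [0.391 0.33  0.022]
[14.41267886 14.08499398]
[[0.50897583 0.34758798 0.02      ]
 [0.53656903 0.25823459 0.02      ]]
[array([  7.2,   1.5, 153.7]), array([-0.009 ,  0.0079,  0.0122])]
```

Emit:
{"fn": "servo_tool", "kwargs": {"targets": "-0.009 0.008 0.01 6 2 30 75; 0 0 0 0 0 40 75; 0 0 0 0 0 40 75; 0 0 0 0 0 30 75; 0 0 0 0 0 0 75"}}

```text
time: 2.25
tool_pos: [0.394, 0.3371, 0.0744]
tcp_rot: [-1.914, -2.489, -0.023]
wrist_force: [-0.5, -0.9, -1.5]
width: 0.875
```

```bash
python3 - <<'E'
from h import *
s=bot.read_state(); print(s['time'],s['tool_pos'],s['q'].round(2))
print(delta(s,[.3907,.3295,.005],np.deg2rad(14.4)))
E
```

```text
2.25 [0.39402195 0.33712128 0.07443716] [0.66 0.12 2.09 0.01 0.92 0.39]
[array([-7.2, -5.9, 69.3]), array([ 0.0107, -0.0103,  0.0082])]
```

Emit:
{"fn": "servo_tool", "kwargs": {"targets": "0 0 0.008 -7 -6 30 75; 0 0 0 0 0 20 75; 0 0 0 0 0 0 75; 0 0 0 0 0 0 75"}}

```text
time: 2.58
tool_pos: [0.3897, 0.3324, 0.0255]
tcp_rot: [-1.915, -2.487, -0.024]
wrist_force: [-0.1, 0.3, 0.4]
width: 0.875
```

```bash
python3 - <<'E'
from h import *
s=bot.read_state(); print(s['time'],s['tool_pos'],s['q'].round(2))
print(delta(s,[.3907,.3295,.005],np.deg2rad(14.4)))
E
```

```text
2.5833 [0.38970355 0.33239078 0.02553436] [0.65 0.18 2.13 0.01 0.82 0.39]
[array([-3.3,  0. , 20.5]), array([ 0.0101, -0.0115,  0.007 ])]
```

Emit:
{"fn": "servo_tool", "kwargs": {"targets": "0.01 -0.011 0.007 -3 0 20 75; 0 0 0 0 0 0 75; 0 0 0 0 0 0 75"}}

```text
time: 2.83
tool_pos: [0.3941, 0.334, 0.0118]
tcp_rot: [1.921, 2.484, 0.013]
wrist_force: [-0.5, -0.2, 0.6]
width: 0.88
```

```bash
python3 - <<'E'
from h import *
s=bot.read_state(); print(s['time'],s['tool_pos'],s['wrist_force'])
print(delta(s,[.3907,.3295,.005],np.deg2rad(14.4)))
E
```

```text
2.8333 [0.39414745 0.33395684 0.0117657 ] [-0.45408148 -0.19851209  0.55088688]
[array([-3.5, -4.5,  6.7]), array([ 0.0076, -0.0041,  0.0027])]
```

Emit:
{"fn": "servo_tool", "kwargs": {"targets": "0 0 0 -3 -4 6 75; 0 0 0 0 0 0 75; 0 0 0 0 0 0 75"}}

```text
time: 3.08
tool_pos: [0.3939, 0.3328, 0.0107]
tcp_rot: [1.919, 2.484, 0.027]
wrist_force: [0.1, -0.8, -0.0]
width: 0.88
```

```bash
python3 - <<'E'
from h import *
s=bot.read_state(); print(s['time'],s['tool_pos'],s['wrist_force'],s['joint_vel'].round(3))
print(delta(s,[.3907,.3295,.005],np.deg2rad(14.4)))
E
```

```text
3.0833 [0.39386486 0.33276275 0.01071011] [ 0.08535512 -0.75220244 -0.04928221] [ 0.    -0.018  0.011 -0.001  0.012 -0.005]
[array([-2.4, -4. ,  5.6]), array([ 0.0154, -0.0079,  0.004 ])]
```

Emit:
{"fn": "servo_tool", "kwargs": {"targets": "0.01 -0.008 0 -3 -4 6 75"}}

```text
time: 3.17
tool_pos: [0.3924, 0.3301, 0.0066]
tcp_rot: [1.918, 2.483, 0.013]
wrist_force: [-0.5, -0.1, -0.4]
width: 0.878
```

Emit:
{"fn": "servo_tool", "kwargs": {"targets": "0 0 0 0 0 0 75"}}

```text
time: 3.25
tool_pos: [0.3914, 0.3293, 0.0061]
tcp_rot: [1.918, 2.483, 0.01]
wrist_force: [-0.2, -0.4, 0.1]
width: 0.877
```

```bash
python3 - <<'E'
from h import *
s=bot.read_state(); print(s['time'],s['tool_pos'],s['wrist_force'],s['joint_vel'].round(3))
print(delta(s,[.3907,.3295,.005],np.deg2rad(14.4)))
E
```

```text
3.25 [0.39142595 0.32926324 0.00606229] [-0.17021301 -0.37400754  0.08212339] [-0.    -0.027 -0.02   0.006 -0.002 -0.004]
[array([ 0.4, -0.7,  1.1]), array([ 0.0074, -0.0005,  0.0041])]
```

Emit:
{"fn": "servo_tool", "kwargs": {"targets": "0 0 0 0 0 0 40; 0 0 0 0 0 0 40; 0 0 0 0 0 0 40; 0 0 0 0 0 0 40; 0 0 0 0 0 0 40; 0 0 0 0 0 0 40", "newtons": 40}}

```text
time: 3.75
tool_pos: [0.3916, 0.3293, 0.0065]
tcp_rot: [1.918, 2.483, 0.01]
wrist_force: [-0.4, -0.6, 1.0]
width: 0.574
```

```bash
python3 - <<'E'
from h import *
s=bot.read_state(); print(s['time'],s['tool_pos'],s['wrist_force'],s['joint_vel'].round(3),s['width']*85.4)
print(delta(s,[.3907,.3295,.005],np.deg2rad(14.4)))
E
```

```text
3.75 [0.39162466 0.32932312 0.00651845] [-0.42262667 -0.61115902  0.98295734] [-0.001  0.     0.001 -0.001 -0.    -0.001] 49.0437056380663
[array([ 0.4, -0.9,  1.5]), array([ 0.0075, -0.0006,  0.0039])]
```

Emit:
{"fn": "servo_tool", "kwargs": {"targets": "0 0 0 0 0 -20 40; 0 0 0 0 0 -40 40; 0 0 0 0 0 -40 40; 0 0 0 0 0 -40 40; 0 0 0 0 0 -40 40; 0 0 0.12 0 0 -30 40; 0 0 0.12 0 0 0 40; 0 0 0.03 0 0 0 40"}}

```text
time: 4.42
tool_pos: [0.3841, 0.324, 0.2168]
tcp_rot: [2.25, 2.191, -0.022]
wrist_force: [-0.6, -0.8, -3.5]
width: 0.572
```

Emit:
{"fn": "servo_tool", "kwargs": {"targets": "0 0 0 -37 16 0 40; 0 0 0 -37 16 0 40; 0 0 0 -37 16 0 40; 0 0 0 -37 16 0 40; 0 0 0 -37 16 0 40; 0 0 0 -37 16 0 40; 0 0 0 -37 16 0 40; 0 0 0 -37 16 0 40"}}

```text
time: 5.08
tool_pos: [0.5031, 0.0223, 0.2136]
tcp_rot: [-2.229, -2.205, 0.021]
wrist_force: [-0.1, 0.6, -4.3]
width: 0.573
```

```bash
python3 - <<'E'
from h import *
s=bot.read_state(); print(s['time'],s['tool_pos'],s['wrist_force'],s['width']*85.4)
print(delta(s,[.551,-0.04,.21],np.deg2rad(-1)))
E
```

```text
5.0833 [0.50314341 0.02229337 0.2136061 ] [-0.06588175  0.59795433 -4.28350828] 48.90045204059485
[array([-61.7,  48.6,   3.3]), array([-0.0139,  0.0054,  0.0063])]
```

Emit:
{"fn": "servo_tool", "kwargs": {"targets": "-0.007 0.003 0.006 -31 25 0 40; 0 0 0 -26 22 0 40; 0 0 0 0 0 0 40"}}

```text
time: 5.33
tool_pos: [0.5503, -0.0458, 0.21]
tcp_rot: [-2.246, -2.193, 0.017]
wrist_force: [-0.2, 1.3, -2.6]
width: 0.571
```

```bash
python3 - <<'E'
from h import *
s=bot.read_state(); print(s['time'],s['tool_pos'],s['wrist_force'],s['width']*85.4)
c=read_camera('wrist'); save(c['image'],'w3.png')
import pickle; pickle.dump((s,c),open('w3.pkl','wb'))
E
```

```text
5.3333 [ 0.55029018 -0.04580607  0.20999078] [-0.24540591  1.29106373 -2.6120634 ] 48.757172030139756
```

View pics/w3.png

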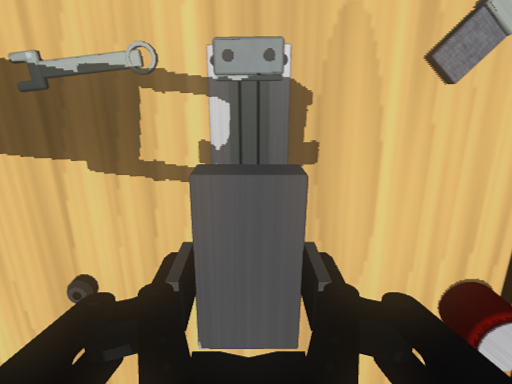

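Emit:
{"fn": "servo_tool", "kwargs": {"targets": "0 0 0 -40 0 0 40; 0 0 0 -40 0 0 40; 0 0 0 -40 0 0 40; 0 0 0 -20 0 0 40; 0 0 0 0 0 0 40"}}

```text
time: 5.8
tool_pos: [0.5412, -0.181, 0.2034]
tcp_rot: [-2.228, -2.189, 0.023]
wrist_force: [0.0, 0.1, -2.9]
width: 0.57
```

```bash
python3 - <<'E'
from h import *
s=bot.read_state(); print(s['time'],s['tool_pos'],s['wrist_force'],s['width']*85.4)
c=read_camera('wrist'); save(c['image'],'w4.png')
import pickle; pickle.dump((s,c),open('w4.pkl','wb'))
E
```

```text
5.8 [ 0.54120974 -0.18102325  0.20338591] [ 0.02483579  0.14844561 -2.89489395] 48.7153325724605
```

View pics/w4.png

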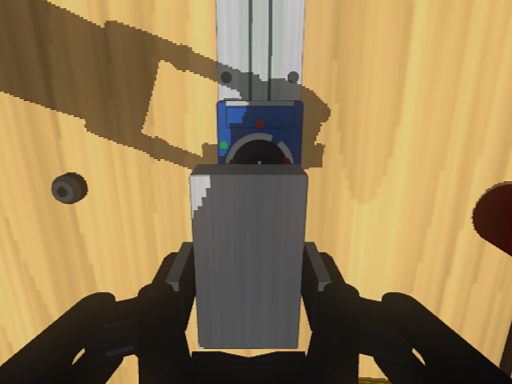

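```bash
python3 - <<'E'
from h import *
import pickle
s,c=pickle.load(open('w3.pkl','rb')); save(cv2.resize(c['image'][25:190,180:320],None,fx=4.2,fy=3.6,interpolation=cv2.INTER_CUBIC),'w3c.png')
s4,c4=pickle.load(open('w4.pkl','rb')); save(cv2.resize(c4['image'][0:180,180:340],None,fx=4,fy=3.3,interpolation=cv2.INTER_CUBIC),'w4c.png')
save(cv2.resize(c['image'][150:360,170:330],None,fx=3.5,fy=2.8,interpolation=cv2.INTER_CUBIC),'w3b.png')
E
```

```text
(no output)
```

View pics/w3c.png

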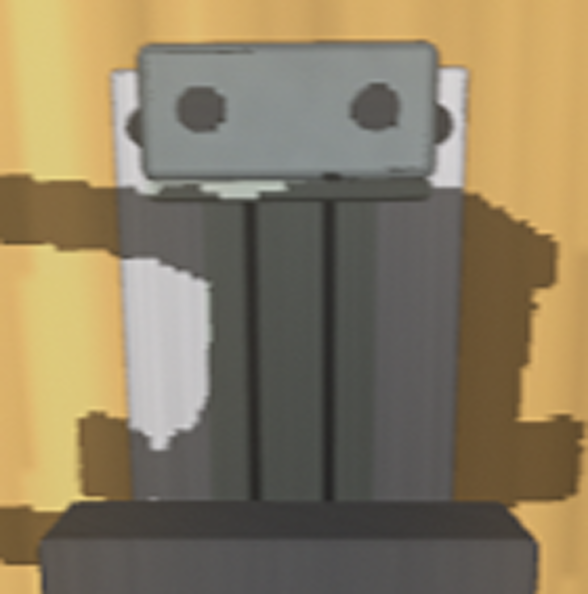

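View pics/w4c.png

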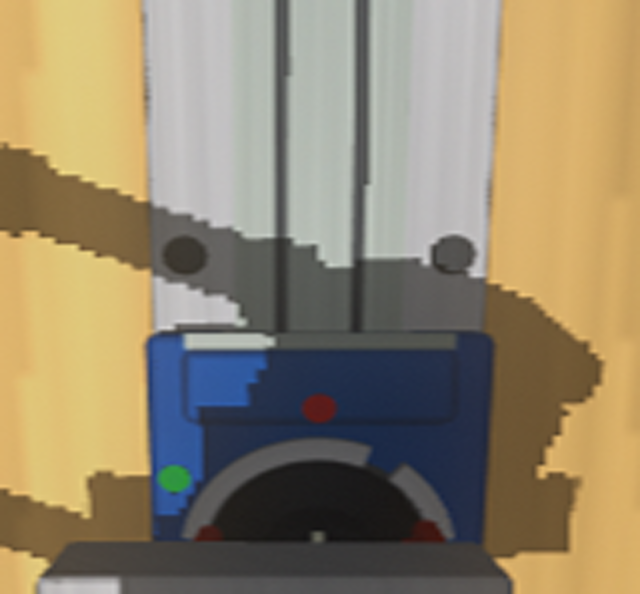

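View pics/w3b.png

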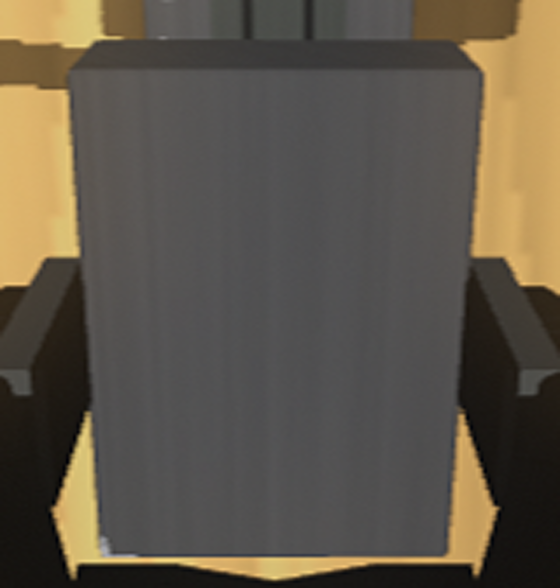

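```bash
python3 - <<'E'
from h import *
import pickle
s3,c3=pickle.load(open('w3.pkl','rb'));s4,c4=pickle.load(open('w4.pkl','rb'))
A=lambda p:(np.array(p,float)+.5)/[4.2,3.6]-.5+[180,25]
B=lambda p:(np.array(p,float)+.5)/[4,3.3]-.5+[180,0]
C=lambda p:(np.array(p,float)+.5)/[3.5,2.8]-.5+[170,150]
f=lambda t,c,p,z,s:print(t,plane(c,p,z,s).round(4).tolist())
f('fixed jaw top',c3,A([(140,47),(437,45),(433,177),(145,180)]),.056,s3)
f('plate3',c3,A([(112,72),(131,470),(467,70),(454,470)]),.012,s3)
f('groove3',c3,A([(252,202),(257,500),(328,202),(329,500)]),.030,s3)
f('plate4',c4,B([(143,0),(152,330),(499,0),(487,330)]),.012,s4)
f('groove4',c4,B([(281,0),(281,330),(362,0),(357,330)]),.030,s4)
f('jaw front',c4,B([(184,334),(457,334)]),.056,s4)
f('saddle',c4,B([(149,345),(492,345),(153,530),(486,530)]),.048,s4)
f('reddot',c4,B([(319,408),(174,478)]),.048,s4)
f('knob ptr',c4,B([(318,538)]),.098,s4)
# screw holes on plate mid, both scene & side etc: fixture heights by two views - jaw top corners w3 vs scene
e,d=rays(c3,C([(70,70),(482,70),(447,556),(101,554)]),s3)
# in tool frame
T=np.array(c3['T_tool_cam']); Rt=R.from_rotvec(s3['tcp_rot']).as_matrix()
dt=d@Rt; et=T[:3,3]
P=et+dt*((-.0155-et[2])/dt[:,2])[:,None]; print(P.round(4),P.mean(0).round(4))
print([np.linalg.norm(P[i]-P[i-1]).round(4) for i in range(4)])
# jaw top height by scene+w3
S3=lambda p:(np.array(p,float)+.5)/5-.5+[155,200]
dd=pickle.load(open('d0.pkl','rb'))
print(tri(c3,A([(433,177),(437,45),(140,47)]),dd['scene'],S3([(640,233),(704,233),(704,143)]),s3).round(4))
D4=lambda p:(np.array(p,float)+.5)/6-.5+[250,160]
print(tri(c3,A([(140,47),(437,45),(433,177),(145,180)]),dd['side'],D4([(85,80),(186,56),(200,95),(105,117)]),s3).round(4))
E
```

```text
fixed jaw top [[0.5233, 0.0765, 0.056], [0.5832, 0.0754, 0.056], [0.5827, 0.0464, 0.056], [0.5227, 0.0472, 0.056]]
plate3 [[0.5118, 0.0772, 0.012], [0.5096, -0.0323, 0.012], [0.5945, 0.0756, 0.012], [0.5931, -0.0341, 0.012]]
groove3 [[0.544, 0.0425, 0.03], [0.5426, -0.0383, 0.03], [0.5613, 0.0421, 0.03], [0.5604, -0.0387, 0.03]]
plate4 [[0.5106, -0.0194, 0.012], [0.5085, -0.1084, 0.012], [0.593, -0.0213, 0.012], [0.5931, -0.1098, 0.012]]
groove4 [[0.5429, -0.0247, 0.03], [0.5415, -0.1087, 0.03], [0.5606, -0.0251, 0.03], [0.5597, -0.109, 0.03]]
jaw front [[0.5206, -0.1091, 0.056], [0.5805, -0.1101, 0.056]]
saddle [[0.5118, -0.1119, 0.048], [0.5894, -0.1133, 0.048], [0.5104, -0.1635, 0.048], [0.5897, -0.1646, 0.048]]
reddot [[0.5503, -0.1295, 0.048], [0.516, -0.1486, 0.048]]
knob ptr [[0.5493, -0.1561, 0.098]]
[[ 0.045  -0.0229 -0.0155]
 [ 0.045   0.0257 -0.0155]
 [-0.0438  0.0257 -0.0155]
 [-0.0433 -0.0234 -0.0155]] [ 0.0007  0.0013 -0.0155]
[np.float64(0.0884), np.float64(0.0486), np.float64(0.0888), np.float64(0.0492)]
[[0.5835 0.045  0.0475 0.0038]
 [0.5841 0.076  0.0476 0.0015]
 [0.5226 0.0783 0.05   0.0016]]
[[5.238e-01 7.650e-02 5.270e-02 1.900e-03]
 [5.855e-01 7.530e-02 5.140e-02 4.000e-03]
 [5.837e-01 4.700e-02 4.490e-02 2.000e-04]
 [5.230e-01 4.690e-02 4.900e-02 2.400e-03]]
```

```bash
python3 - <<'E'
from h import *
import pickle
for n in ['w1','w2','w3','w4']:
    s,c=pickle.load(open(n+'.pkl','rb')); print(n,c.keys(),c['mtx'].round(2).tolist(),c['T_tool_cam'].round(4).tolist(),s['tcp_rot'],s['tool_pos'])
E
```

```text
w1 dict_keys(['image', 'mtx', 'T_tool_cam']) [[316.45, 0.0, 248.02], [0.0, 316.45, 194.66], [0.0, 0.0, 1.0]] [[-0.0002, 0.9533, 0.3019, 0.0762], [1.0, 0.0004, -0.0006, 0.0008], [-0.0007, 0.3019, -0.9533, -0.1426], [0.0, 0.0, 0.0, 1.0]] [ 1.83933644  2.54592685 -0.01776074] [0.35276433 0.38114855 0.2142055 ]
w2 dict_keys(['image', 'mtx', 'T_tool_cam']) [[316.45, 0.0, 248.02], [0.0, 316.45, 194.66], [0.0, 0.0, 1.0]] [[-0.0002, 0.9534, 0.3018, 0.0763], [1.0, 0.0004, -0.0006, 0.0009], [-0.0007, 0.3018, -0.9534, -0.1426], [0.0, 0.0, 0.0, 1.0]] [ 1.90958626  2.49366417 -0.01881202] [0.39209726 0.32371088 0.21372649]
w3 dict_keys(['image', 'mtx', 'T_tool_cam']) [[316.45, 0.0, 248.02], [0.0, 316.45, 194.66], [0.0, 0.0, 1.0]] [[-0.0002, 0.9534, 0.3016, 0.0766], [1.0, 0.0004, -0.0006, 0.0011], [-0.0007, 0.3016, -0.9534, -0.1426], [0.0, 0.0, 0.0, 1.0]] [-2.24563312 -2.19308212  0.01679   ] [ 0.55029018 -0.04580607  0.20999078]
w4 dict_keys(['image', 'mtx', 'T_tool_cam']) [[316.45, 0.0, 248.02], [0.0, 316.45, 194.66], [0.0, 0.0, 1.0]] [[-0.0002, 0.9534, 0.3016, 0.0766], [1.0, 0.0004, -0.0006, 0.0011], [-0.0007, 0.3016, -0.9534, -0.1426], [0.0, 0.0, 0.0, 1.0]] [-2.22766113 -2.18928191  0.02291525] [ 0.54120974 -0.18102325  0.20338591]
```

```bash
python3 - <<'E'
from h import *
s=bot.read_state()
print(delta(s,[.5507,-.008,.12],-.0157))
E
```

```text
[array([171.3,   8.8,  83.6]), array([-0.024 , -0.0037, -0.0015])]
```

Emit:
{"fn": "servo_tool", "kwargs": {"targets": "-0.012 -0.004 0 38 2 0 40; 0 0 0 38 2 10 40; 0 0 0 38 2 20 40; 0 0 0 38 2 30 40; 0 0 0 15 0 20 40"}}

```text
time: 6.27
tool_pos: [0.5522, -0.013, 0.1297]
tcp_rot: [-2.247, -2.191, 0.002]
wrist_force: [0.6, -0.6, -4.2]
width: 0.571
```

Emit:
{"fn": "servo_tool", "kwargs": {"targets": "0 0 0 0 0 0 40"}}

```text
time: 6.35
tool_pos: [0.5476, -0.0076, 0.1247]
tcp_rot: [-2.236, -2.191, 0.009]
wrist_force: [-1.2, 0.1, -2.5]
width: 0.575
```

```bash
python3 - <<'E'
from h import *
s=bot.read_state(); print(s['tool_pos'],s['wrist_force'])
print(delta(s,[.5507,-.008,.05],-.0157))
E
```

```text
[ 0.54760666 -0.00763988  0.12471225] [-1.22150337  0.11789559 -2.52205187]
[array([-0.5,  4. , 74.7]), array([-0.012 , -0.0034, -0.0049])]
```

Emit:
{"fn": "servo_tool", "kwargs": {"targets": "-0.008 -0.002 -0.003 0 2 25 40; 0 0 0 0 0 20 40; 0 0 0 0 0 15 40; 0 0 0 0 0 5 40; 0 0 0 0 0 0 40; 0 0 0 0 0 0 40"}}

```text
time: 6.85
tool_pos: [0.5482, -0.0, 0.061]
tcp_rot: [-2.225, -2.215, 0.002]
wrist_force: [1.2, 0.5, -3.1]
width: 0.573
```

```bash
python3 - <<'E'
from h import *
s=bot.read_state(); print(s['tool_pos'],s['wrist_force'],s['joint_vel'].round(3))
print(delta(s,[.5507,-.008,.045],-.0157))
E
```

```text
[ 5.48174281e-01 -1.65735573e-05  6.10281252e-02] [ 1.19993735  0.53201481 -3.14191328] [ 0.01  -0.009 -0.004  0.     0.009  0.002]
[array([-8. ,  2.6, 16. ]), array([-0.0024, -0.0005,  0.0112])]
```

Emit:
{"fn": "servo_tool", "kwargs": {"targets": "0 0 0.011 -8 3 0 40; 0 0 0 0 0 0 40; 0 0 0 0 0 0 40"}}

```text
time: 7.1
tool_pos: [0.5522, -0.008, 0.0632]
tcp_rot: [-2.239, -2.203, -0.001]
wrist_force: [-0.7, -0.8, -2.9]
width: 0.571
```

```bash
python3 - <<'E'
from h import *
s=bot.read_state(); print(s['tool_pos'],s['wrist_force'],s['joint_vel'].round(3))
print(delta(s,[.5507,-.008,.045],-.0157))
E
```

```text
[ 0.55217724 -0.00803648  0.06319124] [-0.66282627 -0.78828251 -2.91663767] [-0.013 -0.004 -0.013 -0.007 -0.002 -0.004]
[array([-0. , -1.5, 18.2]), array([-0.0001, -0.0012, -0.0005])]
```

Emit:
{"fn": "servo_tool", "kwargs": {"targets": "0 0 0 -1 -1 8 40; 0 0 0 -1 0 6 40; 0 0 0 0 0 0 40"}}

```text
time: 7.35
tool_pos: [0.5521, -0.0106, 0.0493]
tcp_rot: [2.24, 2.202, 0.004]
wrist_force: [-0.7, -0.9, -2.9]
width: 0.571
```

```bash
python3 - <<'E'
from h import *
s=bot.read_state(); print(s['tool_pos'],s['wrist_force'],s['joint_vel'].round(3))
print(delta(s,[.5507,-.008,.0375],-.0157))
E
```

```text
[ 0.55208698 -0.01055479  0.04929824] [-0.74109987 -0.85839872 -2.89162195] [-0.001 -0.003  0.006  0.004  0.014  0.002]
[array([ 2.5, -1.5, 11.8]), array([ 0.0024, -0.0016, -0.0017])]
```

Emit:
{"fn": "servo_tool", "kwargs": {"targets": "0.002 -0.001 0 2 -1.5 6 40; 0 0 0 0 0 3 40; 0 0 0 0 0 0 40"}}

```text
time: 7.6
tool_pos: [0.5494, -0.0084, 0.0381]
tcp_rot: [-2.24, -2.2, 0.002]
wrist_force: [0.2, 0.2, -3.4]
width: 0.574
```

```bash
python3 - <<'E'
from h import *
s=bot.read_state(); print(s['tool_pos'],s['wrist_force'],s['joint_vel'].round(3))
print(delta(s,[.5507,-.008,.0375],-.0157))
E
```

```text
[ 0.54935118 -0.00837862  0.03809014] [ 0.19750159  0.17196048 -3.36751922] [0.004 0.008 0.013 0.004 0.007 0.003]
[array([0.4, 1.3, 0.6]), array([-0.0022, -0.0008, -0.0022])]
```

Emit:
{"fn": "servo_tool", "kwargs": {"targets": "-0.002 0 -0.002 0 1.3 0.5 40; 0 0 0 0 0 1 40"}}

```text
time: 7.77
tool_pos: [0.55, -0.0081, 0.0365]
tcp_rot: [-2.237, -2.202, 0.001]
wrist_force: [-4.0, 1.7, 10.3]
width: 0.575
```

```bash
python3 - <<'E'
from h import *
s=bot.read_state(); print(s['tool_pos'],s['wrist_force'],s['joint_vel'].round(3))
print(delta(s,[.5507,-.008,.0375],-.0157))
c=read_camera('wrist'); save(c['image'],'w5.png')
import pickle; pickle.dump((s,c),open('w5.pkl','wb'))
save(cv2.resize(c['image'][40:360,160:340],None,fx=3.3,fy=1.8,interpolation=cv2.INTER_CUBIC),'w5c.png')
E
```

```text
[ 0.54996757 -0.00805485  0.03651247] [-3.95235905  1.70577428 10.25087499] [ 0.005  0.007 -0.001 -0.003  0.001  0.002]
[array([ 0.1,  0.7, -1. ]), array([-0.0022, -0.001 ,  0.    ])]
```

View pics/w5.png

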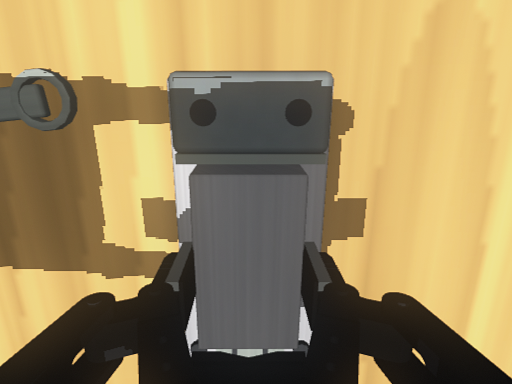

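Emit:
{"fn": "servo_tool", "kwargs": {"targets": "0 0 0 0 1 -1.2 40; 0 0 0 0 0 0 40"}}

```text
time: 7.98
tool_pos: [0.5519, -0.0081, 0.0388]
tcp_rot: [-2.238, -2.204, -0.0]
wrist_force: [-0.1, 0.9, -3.3]
width: 0.574
```

```bash
python3 - <<'E'
from h import *
s=bot.read_state(); print(s['tool_pos'],s['wrist_force'],s['joint_vel'].round(3))
print(delta(s,[.5507,-.008,.0365],-.0157))
c=read_camera('wrist'); save(c['image'],'w6.png')
save(cv2.resize(c['image'][60:270,160:340],None,fx=4,fy=2.8,interpolation=cv2.INTER_CUBIC),'w6c.png')
E
```

```text
[ 0.55185093 -0.00814027  0.03875687] [-0.06664776  0.93044904 -3.32334546] [-0.    -0.004  0.003 -0.003 -0.    -0.   ]
[array([ 0.1, -1.2,  2.3]), array([-0.0006, -0.0006,  0.0004])]
```

View pics/w6c.png

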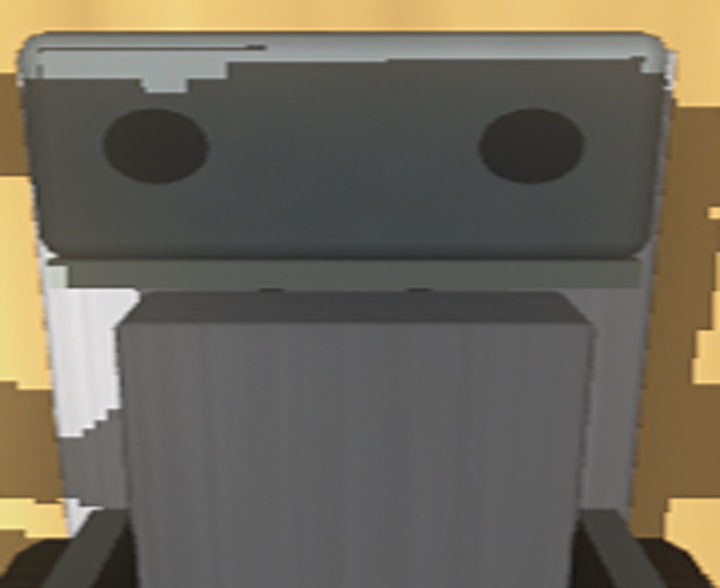

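Emit:
{"fn": "servo_tool", "kwargs": {"targets": "0 0 0 0 -1 1 40; 0 0 0 0 0 0 40"}}

```text
time: 8.2
tool_pos: [0.5509, -0.0081, 0.0374]
tcp_rot: [-2.238, -2.204, -0.001]
wrist_force: [-0.7, 0.7, -2.8]
width: 0.573
```

```bash
python3 - <<'E'
from h import *
s=bot.read_state(); print(s['tool_pos'],s['wrist_force'],s['joint_vel'].round(3))
print(delta(s,[.551,-.008,.0365],-.0157))
E
```

```text
[ 0.55089986 -0.00809412  0.03743247] [-0.74546287  0.71944068 -2.83665652] [-0.002  0.002 -0.004 -0.001 -0.003  0.001]
[array([0.1, 0.1, 0.9]), array([-0.0002, -0.0007,  0.0004])]
```

Emit:
{"fn": "servo_tool", "kwargs": {"targets": "0 0 0 0 0 0.8 40; 0 0 0 0 0 0 60; 0 0 0 0 0 0 66; 0 0 0 0 0 0 66; 0 0 0 0 0 0 66"}}

```text
time: 8.62
tool_pos: [0.5528, -0.0081, 0.0381]
tcp_rot: [2.237, 2.203, 0.005]
wrist_force: [0.5, -0.5, -0.8]
width: 0.774
```

```bash
python3 - <<'E'
from h import *
s=bot.read_state(); print(s['tool_pos'],s['wrist_force'],s['joint_vel'].round(3),s['width']*85.4)
c=read_camera('wrist'); save(c['image'],'w7.png')
save(cv2.resize(c['image'][60:360,160:340],None,fx=4,fy=2,interpolation=cv2.INTER_CUBIC),'w7c.png')
E
```

```text
[ 0.55279447 -0.00806675  0.03805747] [ 0.4543948  -0.50690387 -0.76212462] [-0.001 -0.005 -0.004  0.002 -0.002  0.001] 66.12544409632021
```

View pics/w7c.png

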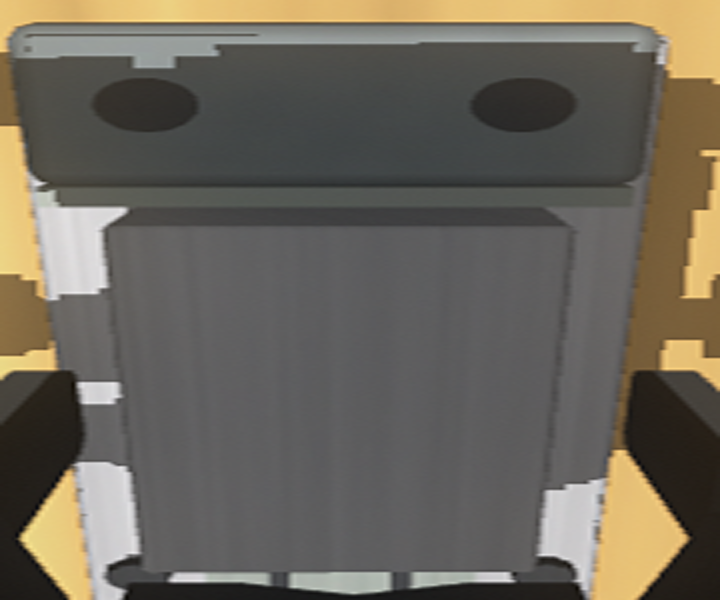

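Emit:
{"fn": "servo_tool", "kwargs": {"targets": "0 0 0 0 -1 -8 75; 0 0 0 0 0 -35 85; 0 0 0 0 0 -40 85; 0 0 0 -15 0 -40 85; 0 0 0 -30 0 -30 85; 0 0 0 -40 0 0 85; 0 0 0 -40 0 0 85; 0 0 0 -40 0 0 85"}}

```text
time: 9.33
tool_pos: [0.5489, -0.1719, 0.2033]
tcp_rot: [2.222, 2.215, 0.006]
wrist_force: [0.9, 0.1, -0.1]
width: 0.995
```

Emit:
{"fn": "servo_tool", "kwargs": {"targets": "0 0 0 -40 0 0 85; 0 0 0 -30 0 0 85; 0 0 0 0 0 0 85; 0 0 0 0 0 0 85"}}

```text
time: 9.67
tool_pos: [0.5487, -0.254, 0.2094]
tcp_rot: [2.222, 2.2, 0.006]
wrist_force: [0.7, 1.0, -0.2]
width: 0.999
```

```bash
python3 - <<'E'
from h import *
s=bot.read_state(); print(s['tool_pos'],s['q'].round(2),s['joint_vel'].round(3),s['width']*85.4)
c=read_camera('wrist'); save(c['image'],'w8.png')
import pickle; pickle.dump((s,c),open('w8.pkl','wb'))
E
```

```text
[ 0.54865511 -0.25399929  0.20942129] [-0.47  0.14  1.8  -0.    1.19 -0.46] [-0.05   0.007 -0.026 -0.026 -0.005 -0.014] 85.32153272910821
```

View pics/w8.png

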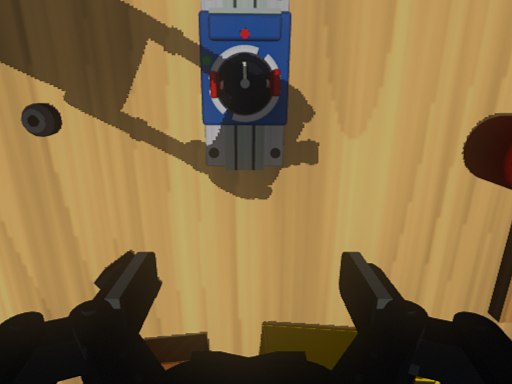

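```bash
python3 - <<'E'
from h import *
import pickle
s,c=pickle.load(open('w8.pkl','rb'))
save(cv2.resize(c['image'][0:180,185:305],None,fx=4,fy=3.3,interpolation=cv2.INTER_CUBIC),'w8c.png')
E
```

```text
(no output)
```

View pics/w8c.png

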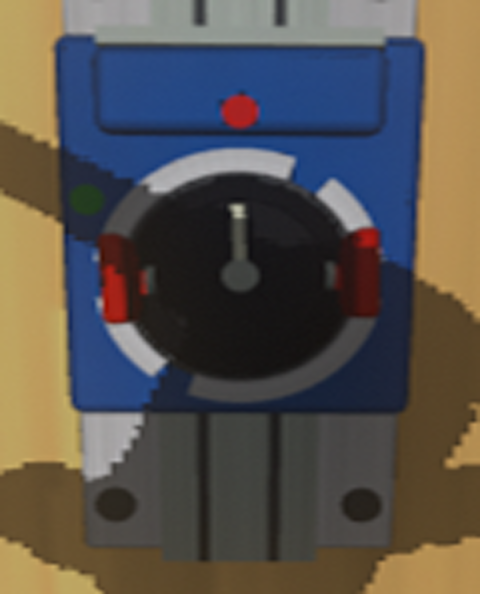

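```bash
python3 - <<'E'
from h import *
import pickle
s,c=pickle.load(open('w8.pkl','rb'))
B=lambda p:(np.array(p,float)+.5)/[4,3.3]-.5+[185,0]
f=lambda t,p,z:print(t,plane(c,B(p),z,s).round(4).tolist())
f('hub',[(241,277)],.098); f('rim',[(240,276)],.056)
f('rim ext',[(98,276),(381,276),(240,149),(240,403)],.056)
f('tabs outer top',[(101,240),(379,238)],.094); f('tabs',[(106,322),(374,318)],.094)
f('saddle',[(55,45),(424,45),(75,410),(405,410)],.048)
f('face',[(95,27),(387,27)],.056); f('plate end',[(88,545),(392,545)],.012)
print(c['T_tool_cam'].round(4).tolist()[1])
# triangulate hub with scene camera
dd=pickle.load(open('d0.pkl','rb'))
print(delta(bot.read_state(),[.55,-.17,.13],-.0157))
E
```

```text
hub [[0.5499, -0.1704, 0.098]]
rim [[0.5499, -0.1691, 0.056]]
rim ext [[0.5186, -0.1688, 0.056], [0.5809, -0.1694, 0.056], [0.5503, -0.1382, 0.056], [0.5494, -0.2023, 0.056]]
tabs outer top [[0.5234, -0.162, 0.094], [0.5762, -0.1621, 0.094]]
tabs [[0.5236, -0.18, 0.094], [0.5756, -0.1796, 0.094]]
saddle [[0.5114, -0.1125, 0.048], [0.5898, -0.1131, 0.048], [0.5107, -0.2045, 0.048], [0.5882, -0.2054, 0.048]]
face [[0.5208, -0.1103, 0.056], [0.581, -0.1107, 0.056]]
plate end [[0.5074, -0.2516, 0.012], [0.5905, -0.2527, 0.012]]
[1.0, 0.0004, -0.0006, 0.0011]
[array([84.5, -0.6, 78.9]), array([0.0134, 0.0081, 0.0065])]
```

Emit:
{"fn": "servo_tool", "kwargs": {"targets": "0.013 0.008 0.006 28 0 10 85; 0 0 0 28 0 20 85; 0 0 0 20 0 20 85; 0 0 0 6 0 12 85; 0 0 0 0 0 0 85; 0 0 0 0 0 0 85"}}

```text
time: 10.22
tool_pos: [0.5507, -0.1649, 0.148]
tcp_rot: [2.232, 2.207, 0.003]
wrist_force: [-0.5, 0.1, 0.2]
width: 0.998
```

```bash
python3 - <<'E'
from h import *
s=bot.read_state(); print(s['tool_pos'],s['joint_vel'].round(3))
c=read_camera('wrist'); save(c['image'],'w9.png')
import pickle; pickle.dump((s,c),open('w9.pkl','wb'))
print(delta(s,[.549,-.1704,.11],-.0157))
E
```

```text
[ 0.55072764 -0.16488764  0.14801713] [ 0.023  0.005  0.023 -0.003 -0.002 -0.   ]
[array([-5.5, -1.8, 38. ]), array([0.0033, 0.0009, 0.0042])]
```

View pics/w9.png

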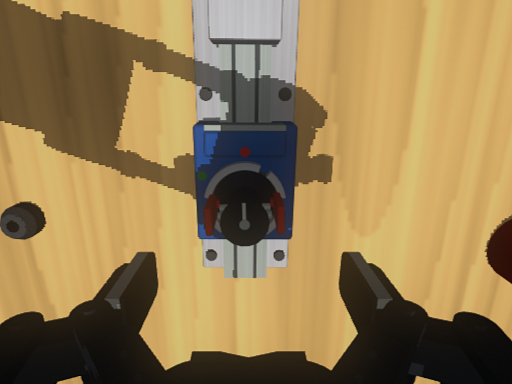

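```bash
python3 - <<'E'
from h import *
import pickle
s8,c8=pickle.load(open('w8.pkl','rb'));s9,c9=pickle.load(open('w9.pkl','rb'))
B=lambda p:(np.array(p,float)+.5)/[4,3.3]-.5+[185,0]
im=c9['image'][190:250,215:275]; save(cv2.resize(im,None,fx=8,fy=8,interpolation=cv2.INTER_CUBIC),'w9c.png')
print(B([241,277]),tri(c8,[B([241,277])],c9,[[244.7,226]],s8,s9), plane(c9,[[244.7,226]],.098,s9))
E
```

```text
[244.875       83.59090909] [[ 5.49872299e-01 -1.70399327e-01  9.93089924e-02  7.60118609e-06]] [[ 0.54985995 -0.17096211  0.098     ]]
```

View pics/w9c.png

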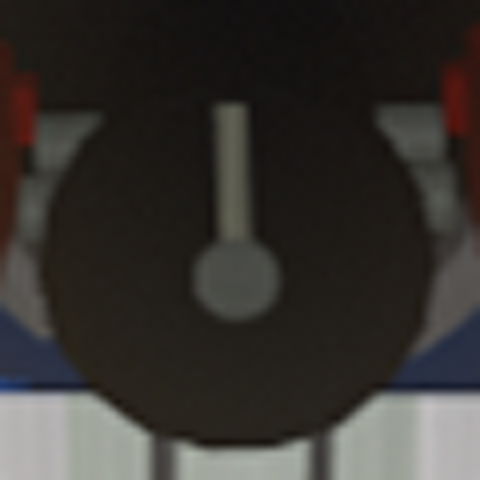

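Emit:
{"fn": "servo_tool", "kwargs": {"targets": "0.003 0 0.004 -5 -2 15 80; 0 0 0 0 0 15 80; 0 0 0 0 0 0 80; 0 0 0 0 0 0 80"}}

```text
time: 10.6
tool_pos: [0.5513, -0.1744, 0.1199]
tcp_rot: [2.235, 2.196, 0.002]
wrist_force: [0.6, -0.2, -0.4]
width: 0.941
```

```bash
python3 - <<'E'
from h import *
s=bot.read_state(); print(s['tool_pos'],s['joint_vel'].round(3))
print(delta(s,[.549,-.1702,.064],-.0157))
E
```

```text
[ 0.5513467  -0.17444848  0.119865  ] [-0.017  0.019  0.012 -0.005 -0.01  -0.003]
[array([ 4.5, -2.8, 55.8]), array([ 0.0066,  0.0046, -0.0018])]
```

Emit:
{"fn": "servo_tool", "kwargs": {"targets": "0.006 0.004 0 4 -2.5 15 80; 0 0 0 0 0 15 80; 0 0 0 0 0 10 80; 0 0 0 0 0 0 80; 0 0 0 0 0 0 80"}}

```text
time: 11.02
tool_pos: [0.5501, -0.1732, 0.0785]
tcp_rot: [2.243, 2.195, 0.002]
wrist_force: [-0.2, 0.1, 0.3]
width: 0.94
```

```bash
python3 - <<'E'
from h import *
s=bot.read_state(); print(s['tool_pos'],s['joint_vel'].round(3),s['wrist_force'])
print(delta(s,[.549,-.1702,.064],-.0157))
E
```

```text
[ 0.55007676 -0.17322266  0.07854606] [-0.002  0.018  0.015  0.003 -0.005  0.001] [-0.17808897  0.07026975  0.33322621]
[array([ 3. , -1.2, 14.5]), array([ 0.0032,  0.0015, -0.0055])]
```

Emit:
{"fn": "servo_tool", "kwargs": {"targets": "0.003 0.001 -0.005 3 -1 8 80; 0 0 0 0 0 5 80; 0 0 0 0 0 0 80"}}

```text
time: 11.27
tool_pos: [0.5497, -0.1703, 0.0653]
tcp_rot: [2.238, 2.203, 0.0]
wrist_force: [-0.6, -0.2, 0.3]
width: 0.939
```

```bash
python3 - <<'E'
from h import *
s=bot.read_state(); print(s['tool_pos'],s['joint_vel'].round(3),s['wrist_force'])
print(delta(s,[.549,-.1702,.064],-.0157))
c=read_camera('wrist'); save(c['image'],'w10.png')
E
```

```text
[ 0.54971459 -0.17025849  0.06529294] [ 0.005 -0.004 -0.001  0.003  0.009  0.   ] [-0.58291731 -0.23971746  0.26171684]
[array([ 0. , -0.7,  1.3]), array([ 0.0011,  0.0008, -0.0003])]
```

View pics/w10.png

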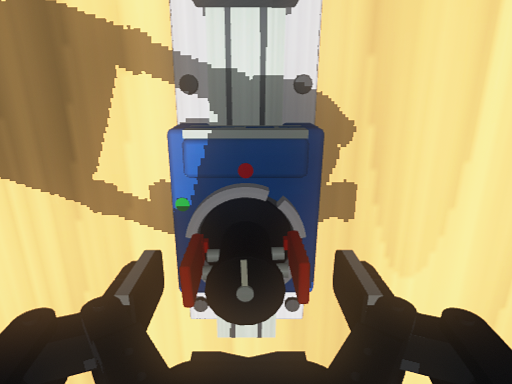

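Emit:
{"fn": "servo_tool", "kwargs": {"targets": "0.001 0 0 0 -0.8 1 80; 0 0 0 0 0 0 36; 0 0 0 0 0 0 36; 0 0 0 0 0 0 36; 0 0 0 0 0 0 36; 0 0 0 0 0 0 36; 0 0 0 0 0 0 36", "newtons": 35}}

```text
time: 11.9
tool_pos: [0.5484, -0.1703, 0.0679]
tcp_rot: [2.236, 2.206, -0.003]
wrist_force: [1.4, -0.3, -3.3]
width: 0.444
```

```bash
python3 - <<'E'
from h import *
s=bot.read_state(); print(s['tool_pos'],s['joint_vel'].round(3),s['wrist_force'],s['torque'],s['width']*85.4)
print(delta(s,[.549,-.1702,.064],-.0157))
c=read_camera('wrist'); save(c['image'],'w11.png')
E
```

```text
[ 0.54841154 -0.1703451   0.06794751] [ 0.002 -0.003  0.003 -0.001 -0.002 -0.006] [ 1.42821848 -0.28563458 -3.2588579 ] [-0.01662814 -0.28698348  0.21582183] 37.87910682803866
[array([0.2, 0.6, 3.9]), array([-0.001 ,  0.0018,  0.0023])]
```

View pics/w11.png

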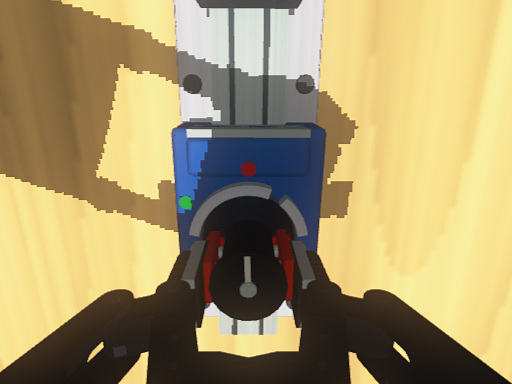

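Emit:
{"fn": "servo_tool", "kwargs": {"targets": "0 0 -0.08 0 0 0.5 36; 0 0 -0.08 0 0 0 36; 0 0 -0.08 0 0 0 36; 0 0 -0.08 0 0 0 36"}}

```text
time: 12.28
tool_pos: [0.5489, -0.1702, 0.0679]
tcp_rot: [1.842, 2.544, -0.002]
wrist_force: [-0.9, 0.3, 0.2]
width: 0.442
```

```bash
python3 - <<'E'
from h import *
s=bot.read_state(); print(s['tool_pos'],s['wrist_force'].round(1),s['torque'].round(2),s['width']*85.4)
print(delta(s,[.5485,-.1703,.066],-.0157+1.047))
E
```

```text
[ 0.54887802 -0.17023502  0.06785542] [-0.9  0.3  0.2] [ 0.   -0.06 -0.07] 37.73841133281144
[array([ 0.1, -0.4,  1.9]), array([-0.0011,  0.0009, -0.7138])]
```

Emit:
{"fn": "servo_tool", "kwargs": {"targets": "0 0 -0.1 0 0 0 36; 0 0 -0.1 0 0 0 36; 0 0 -0.1 0 0 0 36; 0 0 -0.1 0 0 0 36; 0 0 -0.1 0 0 0 36; 0 0 -0.1 0 0 0 36"}}

```text
time: 12.78
tool_pos: [0.5495, -0.1697, 0.0678]
tcp_rot: [0.97, 2.988, 0.001]
wrist_force: [-0.3, 0.8, -4.6]
width: 0.437
```

```bash
python3 - <<'E'
from h import *
s=bot.read_state(); print(s['tool_pos'],s['wrist_force'].round(1),s['torque'].round(2),s['width']*85.4)
print(delta(s,[.5485,-.1703,.066],-.0157+1.047))
c=read_camera('wrist'); save(c['image'],'w12.png')
c=read_camera('scene'); save(cv2.resize(c['image'][200:275,155:305],None,fx=5,fy=5,interpolation=cv2.INTER_CUBIC),'s12.png')
E
```

```text
[ 0.5495405  -0.16965755  0.06775785] [-0.3  0.8 -4.6] [-0.03  0.04 -0.17] 37.358203775265615
[array([ 0.5, -1.1,  1.8]), array([ 0.001 ,  0.0002, -0.0886])]
```

View pics/w12.png

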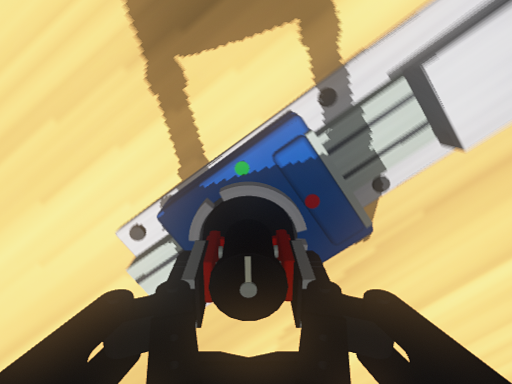

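Emit:
{"fn": "servo_tool", "kwargs": {"targets": "0 0 -0.08 0 0 0 36; 0 0 -0.02 0 0 0 36; 0 0 0 0 0 0 36"}}

```text
time: 13.13
tool_pos: [0.5496, -0.1698, 0.0678]
tcp_rot: [0.84, 3.027, 0.002]
wrist_force: [-2.4, 0.6, -0.2]
width: 0.441
```

```bash
python3 - <<'E'
from h import *
s=bot.read_state(); print(s['tool_pos'],s['wrist_force'].round(1),s['torque'].round(2),s['width']*85.4)
print(delta(s,[.5485,-.1703,.066],-.0157+1.047))
E
```

```text
[ 0.54958103 -0.1697721   0.06777303] [-2.4  0.6 -0.2] [ 0.09  0.06 -0.44] 37.69147273879041
[array([ 0.7, -1. ,  1.8]), array([ 0.0014,  0.    , -0.0016])]
```

Emit:
{"fn": "servo_tool", "kwargs": {"targets": "0 0 0 5 8.7 0 36; 0 0 0 7 12.1 0 36; 0 0 0 7 12.1 0 36; 0 0 0 4 7 0 36; 0 0 0 0 0 0 36"}}

```text
time: 13.55
tool_pos: [0.5503, -0.1266, 0.0678]
tcp_rot: [0.864, 3.019, -0.008]
wrist_force: [-0.5, -1.1, 2.9]
width: 0.439
```

```bash
cat > k.py <<'E'
from h import *
import sys
s=bot.read_state(); print(s['time'],s['tool_pos'].round(4),s['wrist_force'].round(1),s['torque'].round(2),s['width']*85.4)
y=s['tool_pos'][1]
yaw=float(sys.argv[1]); X=.549+(y+.17)*.0157
print(delta(s,[X,y,.067],yaw))
E
python3 k.py 1.0313
```

```text
13.55 [ 0.5503 -0.1266  0.0678] [-0.5 -1.1  2.9] [-0.23  0.01 -0.05] 37.53308288048952
[array([ 0.5, -0.3,  0.8]), array([-0.0043,  0.0032, -0.0179])]
```

Emit:
{"fn": "servo_tool", "kwargs": {"targets": "0 0 -0.01 5 8 0 36; 0 0 0 1.5 2.6 0 36; 0 0 0 0 0 0 36"}}

```text
time: 13.8
tool_pos: [0.5505, -0.1144, 0.0678]
tcp_rot: [0.852, 3.021, -0.01]
wrist_force: [-0.6, 1.0, -6.4]
width: 0.443
```

```bash
python3 k.py 1.0313
```

```text
13.8 [ 0.5505 -0.1144  0.0678] [-0.6  1.  -6.4] [-0.02  0.08 -0.28] 37.84419485575044
[array([ 0.5, -0.3,  0.8]), array([-0.0054,  0.0043, -0.01  ])]
```

Emit:
{"fn": "servo_tool", "kwargs": {"targets": "-0.003 0.002 0 1.5 2.6 0 36; 0 0 0 0.5 0.9 0 36; 0 0 0 0 0 0 36"}}

```text
time: 14.05
tool_pos: [0.5505, -0.1112, 0.0678]
tcp_rot: [0.854, 3.022, -0.006]
wrist_force: [-2.0, 2.5, -2.2]
width: 0.439
```

```bash
python3 k.py 1.0313; python3 - <<'E'
from h import *
c=read_camera('scene'); save(cv2.resize(c['image'][200:275,155:305],None,fx=5,fy=5,interpolation=cv2.INTER_CUBIC),'s13.png')
c=read_camera('wrist'); save(c['image'],'w13.png')
E
```

```text
14.05 [ 0.5505 -0.1112  0.0678] [-2.   2.5 -2.2] [ 0.43  0.07 -0.23] 37.46177372712086
[array([ 0.5, -0.3,  0.8]), array([-0.0031,  0.0024, -0.0115])]
```

View pics/w13.png

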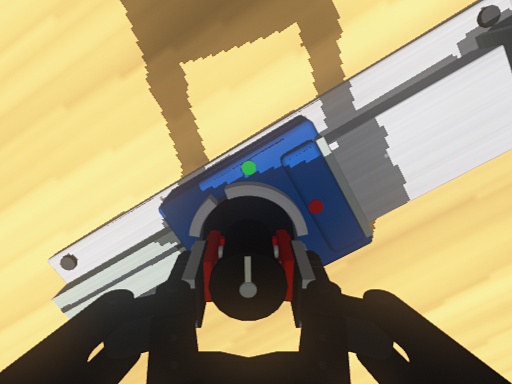

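View pics/s13.png

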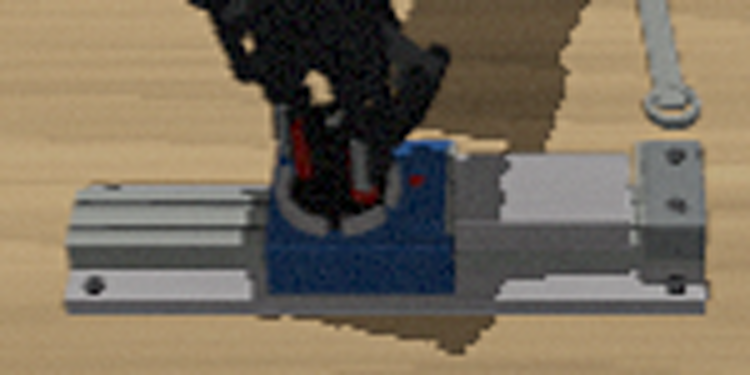

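Emit:
{"fn": "servo_tool", "kwargs": {"targets": "0 0 0 0.8 1.4 0 36; 0 0 0 0.8 1.4 0 36; 0 0 0 0 0 0 36"}}

```text
time: 14.4
tool_pos: [0.5506, -0.1088, 0.0678]
tcp_rot: [0.855, 3.021, -0.007]
wrist_force: [-2.5, -2.5, 4.4]
width: 0.442
```

```bash
python3 k.py 1.0313
```

```text
14.4 [ 0.5506 -0.1088  0.0678] [-2.5 -2.5  4.4] [ 0.15  0.01 -0.2 ] 37.75547905292222
[array([ 0.5, -0.3,  0.8]), array([-0.0039,  0.0027, -0.0121])]
```

Emit:
{"fn": "servo_tool", "kwargs": {"targets": "0 0 0 0.8 1.4 0 36; 0 0 0 0.8 1.4 0 36"}}

```text
time: 14.57
tool_pos: [0.5506, -0.1077, 0.0678]
tcp_rot: [0.853, 3.021, -0.013]
wrist_force: [-1.9, -12.2, 3.9]
width: 0.435
```

```bash
python3 k.py 1.0313
```

```text
14.5667 [ 0.5506 -0.1077  0.0678] [ -1.9 -12.2   3.9] [-1.51  0.17 -0.18] 37.143148322572465
[array([ 0.5, -0.3,  0.8]), array([-0.0075,  0.0047, -0.0106])]
```

Emit:
{"fn": "servo_tool", "kwargs": {"targets": "0 0 0 1 1.7 0 36"}}

```text
time: 14.65
tool_pos: [0.5506, -0.1077, 0.0678]
tcp_rot: [0.851, 3.02, -0.019]
wrist_force: [-1.3, -13.4, 1.8]
width: 0.441
```

```bash
python3 k.py 1.0313;  python3 - <<'E'
from h import *
c=read_camera('scene'); save(cv2.resize(c['image'][200:275,225:305],None,fx=9,fy=8,interpolation=cv2.INTER_CUBIC),'s14.png')
E
```

```text
14.65 [ 0.5506 -0.1077  0.0678] [ -1.3 -13.4   1.8] [-1.72  0.2  -0.25] 37.62101579732625
[array([ 0.5, -0.3,  0.8]), array([-0.0107,  0.0067, -0.0095])]
```

View pics/s14.png

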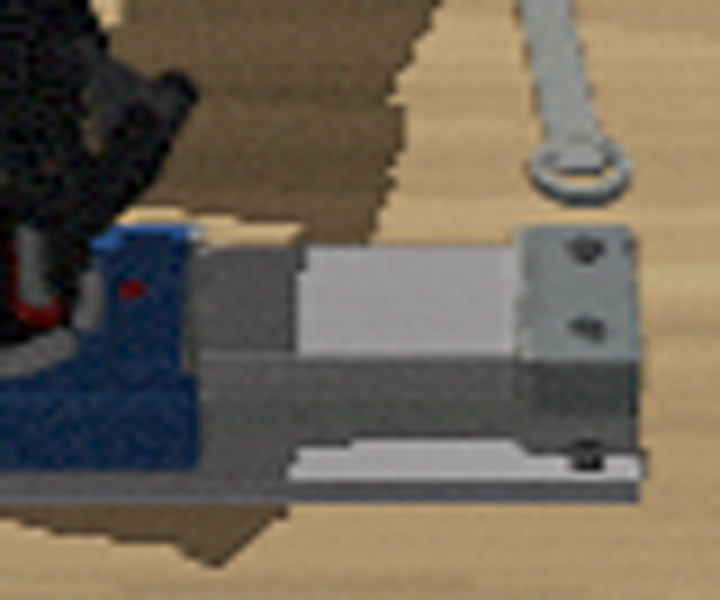

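Emit:
{"fn": "servo_tool", "kwargs": {"targets": "0 0 0.1 0.6 0.9 0 36; 0 0 0.1 0.7 0.8 0 36; 0 0 0.1 0.8 0.7 0 36; 0 0 0.1 0.9 0.6 0 36"}}

```text
time: 15.03
tool_pos: [0.5502, -0.1082, 0.0679]
tcp_rot: [1.445, 2.777, -0.03]
wrist_force: [-1.6, -5.5, -2.5]
width: 0.438
```

```bash
python3 k.py -0.0157
```

```text
15.0333 [ 0.5502 -0.1082  0.0679] [-1.6 -5.5 -2.5] [-0.68  0.07  0.11] 37.38743541972263
[array([ 0.2, -0.2,  0.8]), array([-0.0058,  0.0212,  0.6269])]
```

Emit:
{"fn": "servo_tool", "kwargs": {"targets": "0 0.003 0.1 1.2 0.7 0 36; 0 0.003 0.1 1.3 0.6 0 36; 0 0.003 0.1 1.4 0.5 0 36; 0 0.003 0.1 1.5 0.3 0 36"}}

```text
time: 15.37
tool_pos: [0.5497, -0.1084, 0.068]
tcp_rot: [1.984, 2.421, -0.031]
wrist_force: [-1.8, -7.4, -0.3]
width: 0.44
```

```bash
python3 k.py -0.0157
```

```text
15.3667 [ 0.5497 -0.1084  0.068 ] [-1.8 -7.4 -0.3] [-0.94  0.1   0.25] 37.5438142578857
[array([-0. ,  0.3,  1. ]), array([-0.0059,  0.0217,  0.2135])]
```

Emit:
{"fn": "servo_tool", "kwargs": {"targets": "0 0.003 0.1 1.7 0.2 0 36; 0 0.003 0.09 1.7 0 0 36; 0 0.003 0.03 1.7 0 0 36; 0 0 0.02 1.5 0 0 36"}}

```text
time: 15.7
tool_pos: [0.5493, -0.1085, 0.068]
tcp_rot: [2.265, 2.154, -0.033]
wrist_force: [-1.6, -6.6, -0.8]
width: 0.438
```

```bash
python3 k.py -0.0157
```

```text
15.7 [ 0.5493 -0.1085  0.068 ] [-1.6 -6.6 -0.8] [-0.71  0.18  0.29] 37.417041240543554
[array([0.1, 0.6, 1. ]), array([-0.0036,  0.0257, -0.0345])]
```

Emit:
{"fn": "servo_tool", "kwargs": {"targets": "0 0 0.03 0.5 0 0 36; 0 0 0.02 0 0 0 36"}}

```text
time: 15.87
tool_pos: [0.5492, -0.1089, 0.068]
tcp_rot: [2.315, 2.098, -0.035]
wrist_force: [-1.1, 1.2, 0.3]
width: 0.434
```

```bash
python3 k.py -0.0157;  python3 - <<'E'
from h import *
c=read_camera('wrist'); save(c['image'],'w15.png')
E
```

```text
15.8667 [ 0.5492 -0.1089  0.068 ] [-1.1  1.2  0.3] [0.33 0.12 1.18] 37.05752900317473
[array([0.1, 0.8, 1. ]), array([-0.0034,  0.028 , -0.0822])]
```

View pics/w15.png

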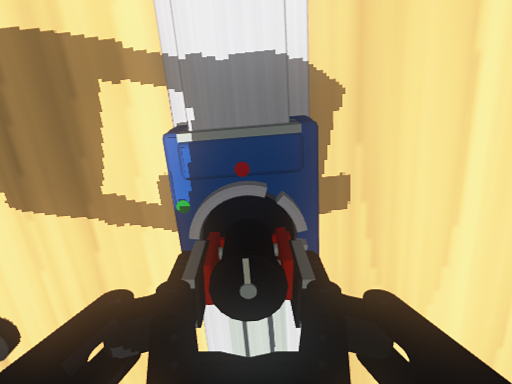

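Emit:
{"fn": "servo_tool", "kwargs": {"targets": "0 0 -0.06 0 0 0 36; 0 0 -0.01 0 0 0 36"}}

```text
time: 16.08
tool_pos: [0.5494, -0.1088, 0.068]
tcp_rot: [2.236, 2.182, -0.036]
wrist_force: [-2.3, -2.7, -0.4]
width: 0.437
```

```bash
python3 k.py -0.0157
```

```text
16.0833 [ 0.5494 -0.1088  0.068 ] [-2.3 -2.7 -0.4] [-0.15  0.13  0.01] 37.33163556825008
[array([0. , 0.6, 1. ]), array([-0.004 ,  0.0286, -0.0085])]
```

Emit:
{"fn": "servo_tool", "kwargs": {"targets": "0 0 0 0 0 0 48; 0 0 0 0 0 0 60; 0 0 0 0 0 0 75; 0 0 0 0 0 0 80; 0 0 0 0 0 0 80"}}

```text
time: 16.5
tool_pos: [0.5496, -0.1071, 0.067]
tcp_rot: [2.243, 2.178, -0.033]
wrist_force: [-0.3, 0.2, 0.2]
width: 0.932
```

```bash
python3 k.py -0.0157;  python3 - <<'E'
from h import *
c=read_camera('wrist'); save(c['image'],'w16.png')
E
```

```text
16.5 [ 0.5496 -0.1071  0.067 ] [-0.3  0.2  0.2] [ 0.06 -0.04 -0.  ] 79.6317554240437
[array([ 0. ,  0.4, -0. ]), array([-0.0037,  0.0259, -0.0137])]
```

View pics/w16.png

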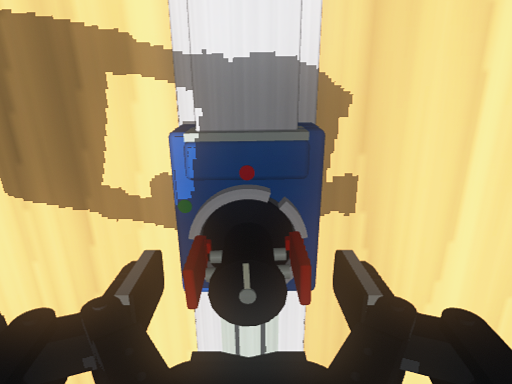

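Both tabs are out again: 129 px over both, the same as before the pinch. I'll lift and check the fit.

Emit:
{"fn": "servo_tool", "kwargs": {"targets": "0 0.01 0 0 0 -10 85; 0 0 0 0 0 -25 85; 0 0 0 0 0 -35 85; 0 0 0 0 0 -35 85; 0 0 0 -15 0 -30 85; 0 0 0 -30 0 0 85; 0 0 0 -30 0 0 85; 0 0 0 0 0 0 85"}}

```text
time: 17.22
tool_pos: [0.5496, -0.1803, 0.2178]
tcp_rot: [2.24, 2.186, -0.012]
wrist_force: [-0.2, -0.3, -0.4]
width: 0.996
```

Emit:
{"fn": "servo_tool", "kwargs": {"targets": "0 0 0 0 0 0 85; 0 0 0 0 0 0 85"}}

```text
time: 17.38
tool_pos: [0.5503, -0.1817, 0.2209]
tcp_rot: [2.242, 2.18, -0.007]
wrist_force: [0.3, 0.6, 0.3]
width: 0.996
```

```bash
python3 - <<'E'
from h import *
import pickle
s=bot.read_state(); print(s['tool_pos'],s['wrist_force'])
c=read_camera('wrist'); save(c['image'],'w17.png'); pickle.dump((s,c),open('w17.pkl','wb'))
c=read_camera('scene'); save(c['image'],'s17.png');save(cv2.resize(c['image'][200:275,200:305],None,fx=7,fy=7,interpolation=cv2.INTER_CUBIC),'s17c.png')
c=read_camera('side'); save(c['image'],'d17.png');save(cv2.resize(c['image'][160:255,250:340],None,fx=6,fy=6,interpolation=cv2.INTER_CUBIC),'d17c.png')
E
```

```text
[ 0.55032334 -0.18168655  0.22090866] [0.31484454 0.57272129 0.25295722]
```

View pics/w17.png

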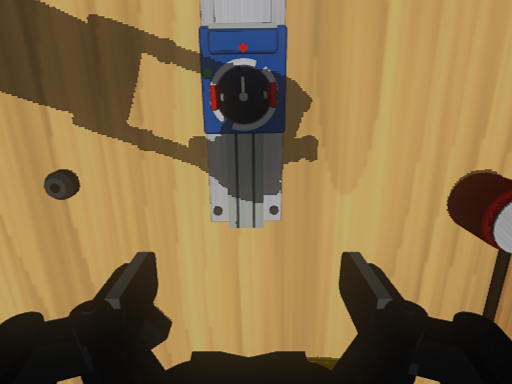

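View pics/s17c.png

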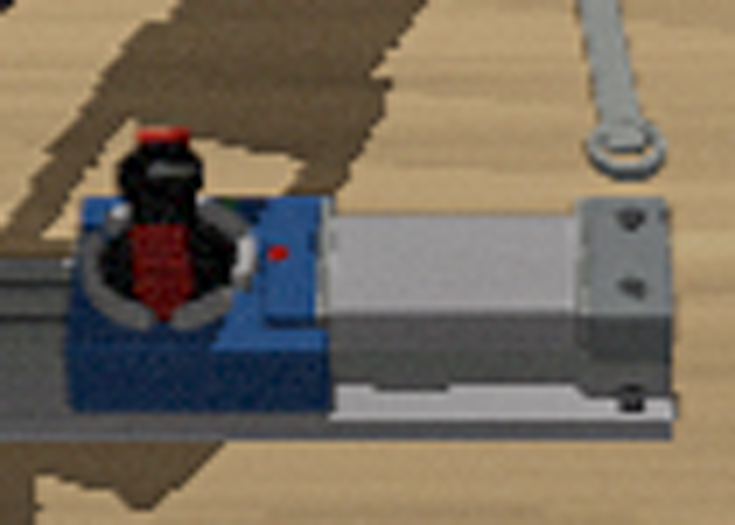

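View pics/d17c.png

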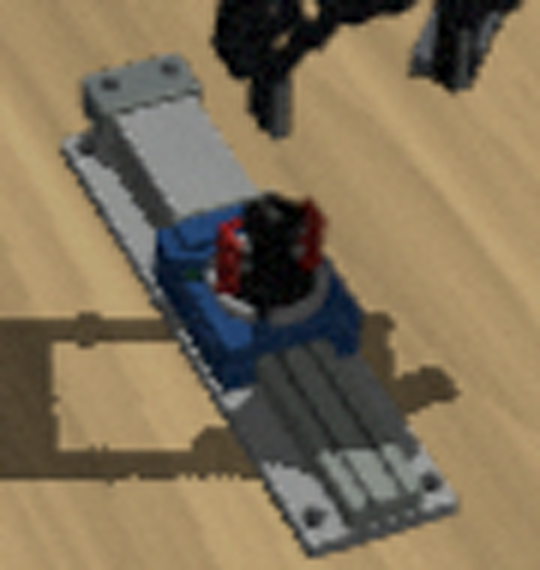

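Emit:
{"fn": "servo_tool", "kwargs": {"targets": "0 0 0 36 0 0 85; 0 0 0 36 0 0 85; 0 0 0 28 0 0 85; 0 0 0 0 0 0 85; 0 0 0 0 0 0 85"}}

```text
time: 17.95
tool_pos: [0.5502, -0.0741, 0.2148]
tcp_rot: [2.244, 2.188, -0.013]
wrist_force: [-0.1, -0.2, 0.2]
width: 0.994
```

```bash
python3 - <<'E'
from h import *
import pickle
s=bot.read_state(); print(s['tool_pos'],s['wrist_force'])
c=read_camera('wrist'); save(c['image'],'w18.png'); pickle.dump((s,c),open('w18.pkl','wb'))
save(cv2.resize(c['image'][0:230,180:320],None,fx=5,fy=2.6,interpolation=cv2.INTER_CUBIC),'w18c.png')
s,c=pickle.load(open('w17.pkl','rb'))
save(cv2.resize(c['image'][0:150,180:310],None,fx=5,fy=4,interpolation=cv2.INTER_CUBIC),'w17c.png')
E
```

```text
[ 0.55024858 -0.0741341   0.21479965] [-0.1082086  -0.21650468  0.1585967 ]
```

View pics/w18c.png

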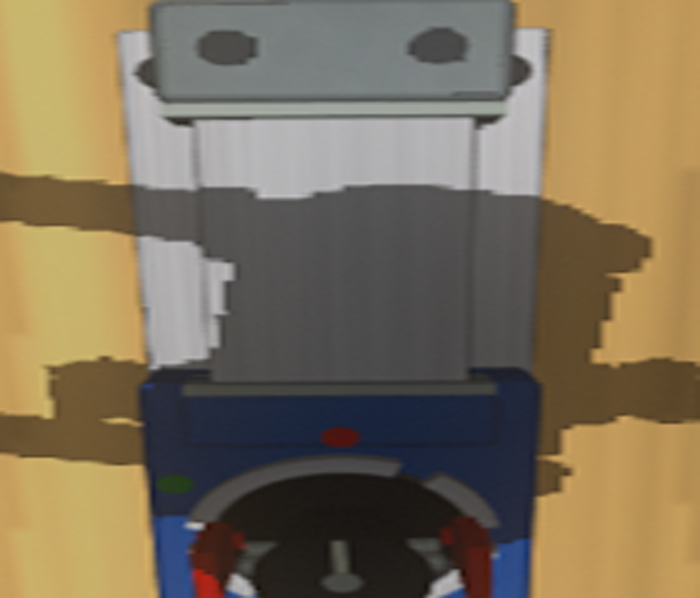

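View pics/w17c.png

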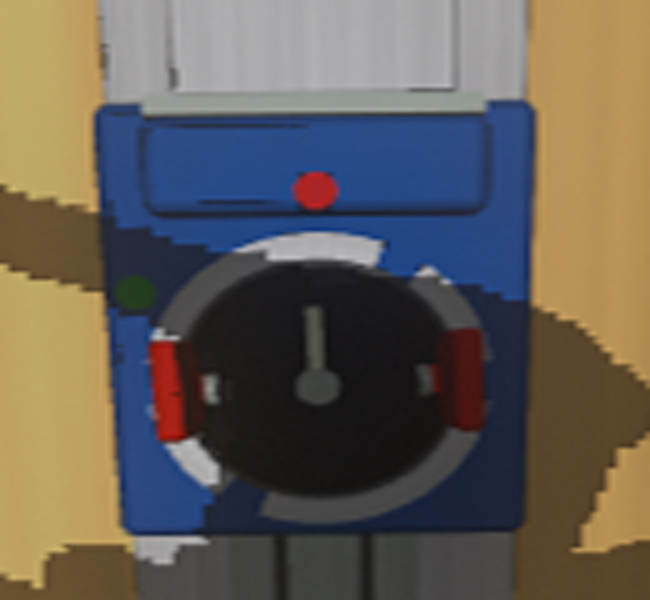

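View pics/s17.png

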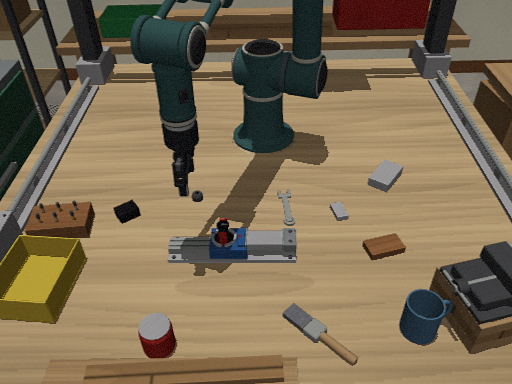

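The bystanders are where they started: offcut (384,246), spanner (287,207), nut (197,196), black block (127,211). The blank is held between the jaws at (270,240).

```bash
python3 -c "
from h import *
print(finish_job())"
```

```text
the job is handed in; nothing more can be done
None
```

The middle-sized blank is clamped between the two jaws and the knob is locked at the red dot. I handed the job in at about 18 s of the 51 s allowed.

**What I did:**
- I laid the blank flat on the bed, about 4 mm short of the fixed jaw.
- I pinched the tabs and turned the knob anticlockwise to its free stop.
- Without letting go of the tabs, I slid the blue jaw up until it stopped dead under about 13 N.
- I turned the knob back, keeping a light push on the jaw, and released it. I turned slightly past the lock stop (1.2 N m at the wrist), then eased back to no torque before opening the fingers.

**Last checks:**
- **Centring:** the wrist picture put the blank within about half a millimetre of the middle of both jaw faces.
- **Fit:** there was no visible gap at either end.
- **Knob:** the pointer was on the red dot, and both tabs stood out to the same width as before I first pinched them.
- **Bystanders:** the offcut, black block, spanner and collet nut showed no visible shift in the scene picture.
- **At hand-in:** the gripper was about 0.2 m above the bench, touching nothing.

**Where readings disagreed:**
- The fixed cameras differed by about 6 mm in x, and their rays put the tops of the blank and the fixed jaw 3 to 11 mm too low.
- The wrist camera's sideways offset also drifted by about 1 mm. I set the final positions by comparing things within one wrist picture.

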